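# Change the plates in the shaker's carrier and lock them with the retaining rod

### The arm

A 7-joint arm with a two-finger parallel gripper is mounted at the origin on the work surface. World frame = base frame: x ahead of the robot, y to its left, z up, the work surface at z = 0. Lengths are in m, angles in rad, forces in N, time in s.
With the tool pointing down it reaches from about 0.4 to 0.85 m from the base axis. Payload 10.4 kg.
Tool frame: the origin (TCP) lies midway between the tips of the shut fingers; the grasp point (between the pads) lies 19 mm behind it; z points along the fingers, x is the direction in which the jaws open and shut, and the axes are right-handed (so a half turn about z gives the same grasp; the last joint's range is limited). The gripper opens to 85 mm and grips with 20 to 120 N. Pads are 22 mm wide; open, the fingers measure 114 mm over their backs; the gripper's body (76 mm by 85 mm) begins 54 mm behind the grasp point. The pads swing forward as they close: fully open they stand 13 mm farther back than shut.
Start: joints at [-1.356, 0.332, -0.065, 1.46, 0.022, 1.35, -0.088], TCP at [0.147, 0.607, 0.231] pointing down, gripper open.
Joint ranges: [-2.6, 2.6], [-0.5, 2.12], [-1.47, 1.34], [0.16, 2.42], [-1.27, 4.41], [0.06, 2.06], [-2.6, 2.6]. Speed limits (rad/s): [2.22, 2.22, 2.79, 2.79, 3.14, 3.14, 3.14].

### API

Orientations are given as a unit quaternion [x, y, z, w].
In Python, from workcell import manip, cams gives the robot as it stands.
- The arm moves only by the tool move_arm, never from a script. Its argument "moves" is a list of rows, each a list of 7 numbers: the turn, a rotation vector about the tool's x, y, z in degrees, then the shift along the tool's x, y, z in m, then the finger opening in m, from 0 to 0.0854. A call has 1 to 10 rows; each row is the pose to reach, as a shift and turn from the pose commanded when the call began, along the tool's axes at that moment; what a row does not reach only later rows make up. A row lasts 1/10 s, in which the tool goes at most 50 mm and 8.59 degrees, less where a joint would pass 70% of its speed; a pose out of reach is approached as far as the arm can. A call with a gripper value outside its range is refused whole. The fingers move at their own pace and stop on an object; "grip_force" is the grip in N (left out, the last holds). Time passes only in rows, so rows that repeat a pose let the fingers close. It gives the time, the measured TCP pose, the force and the opening at its end, in the units of the state.
- manip.get_obs(): the state, without advancing time (a new reading comes with each control period).
- cams.camera(name): name is "side" or "top"; returns the picture (420x560x3 uint8, red, green, blue); there is no depth.
- cams.camera_params(name): a dict with "fx", "fy", "cx", "cy" (pixels), "xyz" and "rotation" of the camera in the world. Camera axes: x right, y up, looking along -z (the intrinsics and any distortion apply to the point x, -y, -z); pixel columns grow to the right and rows downward; lengths in m; the calibration is good to about 2 mm. A picture is of the moment at which its call begins. camera_params takes no time and is no camera call.
- manip.hand_in(): hands the job in, once; it reports no verdict.
The state is a dict: "clock": time; "joint_pos": joint angles; "joint_velocities": joint speeds; "tau": joint torques, N m; "position": TCP position; "ee_rot": TCP orientation; "ft_force": force on the tool from outside, world axes, zero at the start; "torque": the same for the moment, N m; "grip_width": opening from 0.0 (shut) to 1.0 (fully open).
Only numpy, scipy, OpenCV 4.12 (cv2) and the standard library are available. Lean on these libraries where they do the work, as an engineer would, in place of code of your own. Each camera call takes 0.05 s, during which the arm holds its last target. There are 200 camera calls.

### The job

Change the plates on the shaker: draw the retaining rod out of the plate carrier and lay it in the two notches of its steel stand, move the finished gold-patterned plates from the carrier into the blue rack and every red-coated plate from the rack into the carrier, each standing upright in a slot of its own. Then thread the rod back through both end walls until its collar is up against the wall, and lastly switch the shaker on with its green lever. Do not tip a plate over or disturb the other things on the bench.

Things in the scene. Friction and masses are not known exactly. Their poses are not given: they have to be found in the camera images.
- shaker: flat white bench shaker, fixed, housing 240 mm (x) by 250 mm (y), 42 mm tall; origin: centre of its underside, on the bench; x points from its control panel to its rear, z up. On top, centred at its x = 30 mm, y = 0, is a white plastic plate carrier: two upright end walls, faces at y = 89 and 98 mm on either side, 96 mm wide (x), tops at z = 183 mm, three plate slots between them
- carrier (a point): middle of the three carrier slots, at the height of the rails that plates stand on: shaker x = 30, y = 0, z = 64 mm. A seated plate has the middle of its underside at carrier x = 0, z = 0 and y = -36, 0 or 36 mm, broad faces looking along y. Each slot is 14 mm clear between white round-topped pegs whose tops are at z = +37 mm; 8 mm play past each edge of a plate
- hole_near (a point): centre of the 18 mm round hole in the end wall at shaker y = -98 mm, on its outer face, shaker x = 30, z = 168 mm. The rod goes in here, towards shaker +y, and its collar ends up against this face
- hole_far (a point): centre of the 18 mm round hole in the other end wall, on its outer face (shaker y = +98 mm), in line with the first along shaker y; the rod's tip comes out here by about 14 mm
- rack: low storage rack, fixed: blue base 125 mm (x) by 190 mm (y), 12 mm thick; origin: centre of its underside. Four slots like the carrier's, 14 mm clear, at rack y = -57, -19, 19 and 57 mm; rail tops 26 mm above the bench, peg tops 64 mm. Plates stand in it with their broad faces along rack y. It stands about a quarter turn from the shaker
- rod: loose retaining rod, 80 g: white shaft 12 mm thick along its +y, 210 mm long, last 9 mm tapered; blue 28 mm square collar at y = -6 to 0 mm; blue round grip 22 mm thick at y = -52 to -6 mm. Origin on the axis at the collar's face towards the shaft. At the start it is through both holes, resting on their lower edges (3 mm below centre), just above where plate tops come
- rod_mid (a point): point on the rod's axis 70 mm ahead of its origin, which lies over the middle of the stand when the rod lies in it. The rod balances about 60 mm ahead of its origin
- rod_tip (a point): pointed end of the rod, on its axis, 210 mm ahead of its origin
- stand: steel stand for the rod, fixed: base 75 mm (x) by 150 mm (y), 12 mm thick, and two posts at y = -50 and +50 mm, each 10 mm thick with an open right-angled V notch on top, rims about 71 mm above the bench, 38 mm over the rims. The rod lies in both notches along the stand's y, either way round, axis about 63 mm above the bench. Origin: centre of its underside
- stand_mid (a point): point midway between the two notches, on the axis of a rod that lies in them
- switch (a joint): green toggle lever of the shaker: 0 = off (leans towards shaker -y), 0.9 rad = on (leans towards shaker +y); on from 0.7. It stays where it is left; a light push sideways on its upper end moves it
- switch_tip (a point): upper end of the toggle lever, 50 mm from its pivot, which is on a small black block on the shaker's front margin (shaker x = -85, y = 45 mm). The lever swings in the plane along shaker y and z
- plate0: red-coated glass plate standing on edge in the rack, 80 mm wide (its x), 10 mm thick (its y), 90 mm tall (its z), 158 g. Origin: centre of its underside. Either face may look either way. Two or three of the four plates are there at a start, in any of the rack slots
- plate1: red-coated glass plate standing on edge in the rack, 80 mm wide (its x), 10 mm thick (its y), 90 mm tall (its z), 158 g. Origin: centre of its underside. Either face may look either way. Two or three of the four plates are there at a start, in any of the rack slots
- plate2: red-coated glass plate standing on edge in the rack, 80 mm wide (its x), 10 mm thick (its y), 90 mm tall (its z), 158 g. Origin: centre of its underside. Either face may look either way. Two or three of the four plates are there at a start, in any of the rack slots
- plate3: red-coated glass plate standing on edge in the rack, 80 mm wide (its x), 10 mm thick (its y), 90 mm tall (its z), 158 g. Origin: centre of its underside. Either face may look either way. Two or three of the four plates are there at a start, in any of the rack slots
- done0: finished plate, to be unloaded: bare greenish glass with a pattern of gold squares, same size and mass as the red-coated ones and the same origin and axes. One or two are there at a start, standing in the carrier slots at carrier y = -36 and/or 36 mm
- done1: finished plate, to be unloaded: bare greenish glass with a pattern of gold squares, same size and mass as the red-coated ones and the same origin and axes. One or two are there at a start, standing in the carrier slots at carrier y = -36 and/or 36 mm
- amber_bottle: bystander, to be left alone: closed brown glass bottle with black cap, 66 mm across, 120 mm tall
- white_jar: bystander, to be left alone: white screw-top jar, 54 mm across, 70 mm tall
- specimen_jar: bystander, to be left alone: clear jar with red lid, 64 mm across, 75 mm tall
- beaker: bystander, to be left alone: small open glass beaker, 72 mm across, 90 mm tall
- dishes: bystander, to be left alone: stack of two closed flat dishes, 94 mm across, 31 mm tall
- tweezers: bystander, to be left alone: dark tweezers lying flat, 130 mm long

How it is judged:
On the way, in this order (a step that is already met when the one before it is completed fails the run):
1. the retaining rod lies in both notches of its stand, let go (horizontal distance between rod_mid and stand_mid below 0.04 m and angle between the y axis of rod and the y axis of stand, either way round below 0.12 rad and x of rod_mid in the frame of stand between -0.01 and 0.01 m and height (world z) of rod_mid between 0.055 and 0.072 m and angle between rod's own y axis and vertical between 1.47 and 1.67 rad and contact force between the fingers and rod below 0.3 N and linear speed of rod below 0.05 m/s), for 0.2 s.
2. every red-coated plate stands upright in a slot of the carrier and every finished plate in a slot of the rack, let go (x of plate0 in the frame of shaker between 0.018 and 0.042 m and y of plate0 in the frame of shaker between -0.05 and 0.05 m and z of plate0 in the frame of shaker between 0.058 and 0.07 m and angle between each of plate0, plate1, plate2, plate3, done0, done1's own z axis and vertical below 0.16 rad and angle between the x axis of each of plate0, plate1, plate2, plate3 and the x axis of shaker, either way round below 0.16 rad and x of plate1 in the frame of shaker between 0.018 and 0.042 m and y of plate1 in the frame of shaker between -0.05 and 0.05 m and z of plate1 in the frame of shaker between 0.058 and 0.07 m and x of plate2 in the frame of shaker between 0.018 and 0.042 m and y of plate2 in the frame of shaker between -0.05 and 0.05 m and z of plate2 in the frame of shaker between 0.058 and 0.07 m and x of plate3 in the frame of shaker between 0.018 and 0.042 m and y of plate3 in the frame of shaker between -0.05 and 0.05 m and z of plate3 in the frame of shaker between 0.058 and 0.07 m and x of done0 in the frame of rack between -0.012 and 0.012 m and y of done0 in the frame of rack between -0.07 and 0.07 m and z of done0 in the frame of rack between 0.02 and 0.032 m and angle between the x axis of each of done0, done1 and the x axis of rack, either way round below 0.16 rad and x of done1 in the frame of rack between -0.012 and 0.012 m and y of done1 in the frame of rack between -0.07 and 0.07 m and z of done1 in the frame of rack between 0.02 and 0.032 m and contact force between the fingers and plate0 below 0.3 N and contact force between the fingers and plate1 below 0.3 N and contact force between the fingers and plate2 below 0.3 N and contact force between the fingers and plate3 below 0.3 N and contact force between the fingers and done0 below 0.3 N and contact force between the fingers and done1 below 0.3 N), for 0.2 s.
3. the rod is threaded through both end walls with its collar up against the near one (y of rod in the frame of shaker between -0.106 and -0.09 m and x of rod in the frame of shaker between 0.02 and 0.04 m and x of rod_tip in the frame of shaker between 0.02 and 0.04 m and z of rod in the frame of shaker between 0.157 and 0.179 m and z of rod_tip in the frame of shaker between 0.157 and 0.179 m and y of rod_tip in the frame of shaker above 0.099 m), for 0.2 s.
4. the shaker is switched on (value of joint switch above 0.7 rad), for 0.2 s.
At the end, for the whole second after the job is handed in: Each red-coated plate stands in a carrier slot and each finished plate in a rack slot, on the rails, centred within 12 mm, upright and square within 0.16 rad; the rod is through both holes, collar within 8 mm of the near wall; the lever is on (over 0.7 rad); all at rest (all of step 3 and x of plate0 in the frame of shaker between 0.018 and 0.042 m and y of plate0 in the frame of shaker between -0.05 and 0.05 m and z of plate0 in the frame of shaker between 0.058 and 0.07 m and angle between each of plate0, plate1, plate2, plate3, done0, done1's own z axis and vertical below 0.16 rad and angle between the x axis of each of plate0, plate1, plate2, plate3 and the x axis of shaker, either way round below 0.16 rad and x of plate1 in the frame of shaker between 0.018 and 0.042 m and y of plate1 in the frame of shaker between -0.05 and 0.05 m and z of plate1 in the frame of shaker between 0.058 and 0.07 m and x of plate2 in the frame of shaker between 0.018 and 0.042 m and y of plate2 in the frame of shaker between -0.05 and 0.05 m and z of plate2 in the frame of shaker between 0.058 and 0.07 m and x of plate3 in the frame of shaker between 0.018 and 0.042 m and y of plate3 in the frame of shaker between -0.05 and 0.05 m and z of plate3 in the frame of shaker between 0.058 and 0.07 m and x of done0 in the frame of rack between -0.012 and 0.012 m and y of done0 in the frame of rack between -0.07 and 0.07 m and z of done0 in the frame of rack between 0.02 and 0.032 m and angle between the x axis of each of done0, done1 and the x axis of rack, either way round below 0.16 rad and x of done1 in the frame of rack between -0.012 and 0.012 m and y of done1 in the frame of rack between -0.07 and 0.07 m and z of done1 in the frame of rack between 0.02 and 0.032 m and value of joint switch above 0.7 rad and linear speed of each of rod, plate0, plate1, plate2, plate3, done0, done1 below 0.03 m/s); the robot touches nothing.
It fails at once if a plate is tipped over (angle between any of plate0, plate1, plate2, plate3, done0, done1's own z axis and vertical above 0.6 rad).
It fails at once if something else on the bench is shifted more than 40 mm (distance of any of amber_bottle, white_jar, specimen_jar, beaker, dishes, tweezers from where it was at the start of the episode above 0.04 m).
Of done0, done1 only 1 to 2 are there at a start; the rules pass over those that are not, and their reading is None.
Of plate0, plate1, plate2, plate3 only 2 to 3 are there at a start; the rules pass over those that are not, and their reading is None.
At some moment in a run one of rod may be knocked a few centimetres aside while the robot is not near it.
It also fails if it takes over 210 s, if anything falls off the work surface, if the arm or the gripper's body presses on something with over 40 N, if the wrist force passes 120 N, or if a joint passes its speed limit or range.

## Working session

There is one attempt and no reset: what is moved stays moved. The work goes in short steps, Python scripts to look and compute and a tool call to move; the robot and the scene stay as the last step left them, time stands still between calls to the robot, and variables do not carry over. Pictures are saved under pics/ and viewed, about 12 in all and at most 16, crops included, and the job is handed in when it is done.

Besides the shell and the picture viewer there is one more tool, called as name(argument=value, ...) on one line, values as JSON. move_arm: Moves the arm, as the interface text tells. Its arguments: {"type":"object","properties":{"moves":{"type":"array","items":{"type":"array","items":{"type":"number"}}},"grip_force":{"type":"number"}},"required":["moves"]}

```bash
mkdir -p pics; ls
python3 - <<'E'
from workcell import manip,cams
import cv2
print(manip.get_obs())
for n in("top","side"):
    im=cams.camera(n); cv2.imwrite(f"pics/{n}0.png",cv2.resize(im[:,:,::-1],(800,600),interpolation=cv2.INTER_CUBIC)); cv2.imwrite(f"pics/raw_{n}0.png",im[:,:,::-1]);print(n,cams.camera_params(n))
E
```

```text
pics
{'clock': 0.0, 'joint_pos': array([-1.35564083,  0.33286503, -0.06470838,  1.4609714 ,  0.02157033,
        1.34987204, -0.08849593]), 'joint_velocities': array([-7.43016894e-04,  9.12424381e-05,  1.45226780e-03, -1.33826019e-03,
       -1.64049123e-04,  8.46668188e-04, -2.34324423e-03]), 'tau': array([ 4.57377373e-04, -6.25437999e+01,  4.96324373e-02, -3.91612887e+01,
        1.62603561e-02,  9.81750054e-03, -2.48290945e-05]), 'position': array([0.14710229, 0.60705025, 0.23050584]), 'ee_rot': array([ 7.85969118e-01,  6.18265348e-01, -5.47890585e-04,  4.52996112e-04]), 'ft_force': array([ 0.33584131, -0.43604461, -0.06877301]), 'torque': array([0.01917019, 0.00033186, 0.00636046]), 'grip_width': 0.9996991570424953}
top {'fx': 426.8503970016895, 'fy': 426.8503970016895, 'cx': 276.03707484001893, 'cy': 200.44183703118455, 'xyz': array([0.52686444, 0.07307359, 0.9528864 ]), 'rotation': array([ 0.00812759,  0.01803682,  0.71310674, -0.70077628])}
side {'fx': 451.5970885849199, 'fy': 451.5970885849199, 'cx': 282.1636570661137, 'cy': 209.5004400378438, 'xyz': array([-0.0265526 , -0.47281846,  0.70367558]), 'rotation': array([ 0.40647857, -0.17197652, -0.36189106,  0.8211176 ])}
```

View pics/top0.png

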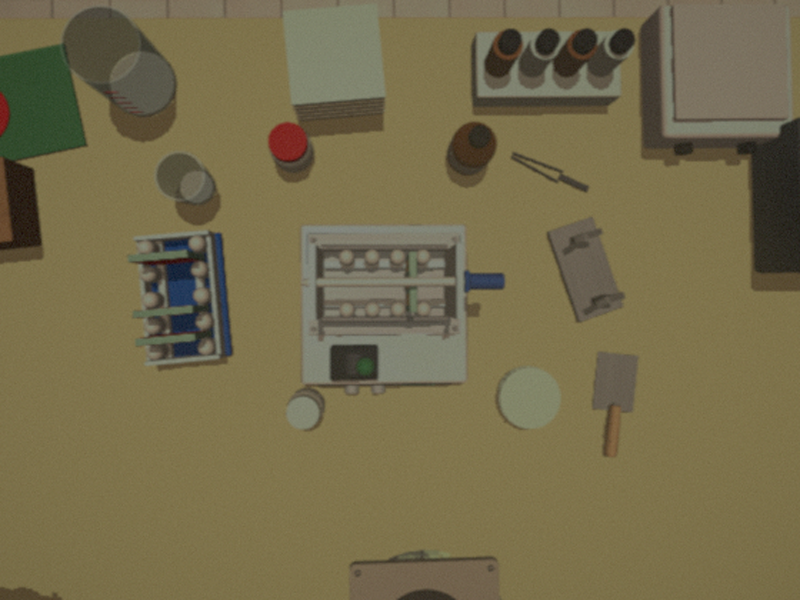

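View pics/side0.png

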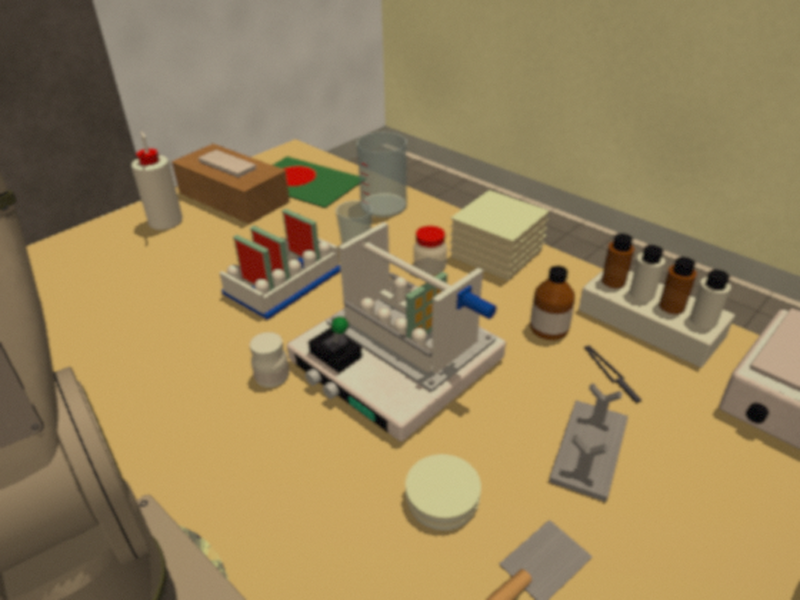

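The top view shows the shaker at (385,305), with the rod grip pointing right at (485,281). There is one gold plate in the carrier at (413,283). Three plates stand in the rack at (160,257), (162,312) and (165,340). The stand is at (585,270). The side view shows the three rack plates are red. Next I'll crop in for accurate keypoints.

```bash
cat > h.py <<'E'
import numpy as np,cv2
from scipy.spatial.transform import Rotation as R
from workcell import manip,cams
def proj(n,P):
    p=cams.camera_params(n); c=(np.atleast_2d(P)-p["xyz"])@R.from_quat(p["rotation"]).as_matrix()
    return np.c_[p["cx"]+p["fx"]*c[:,0]/-c[:,2], p["cy"]-p["fy"]*c[:,1]/-c[:,2]]
def back(n,uv,z):
    p=cams.camera_params(n); uv=np.atleast_2d(uv)
    d=np.c_[(uv[:,0]-p["cx"])/p["fx"],-(uv[:,1]-p["cy"])/p["fy"],-np.ones(len(uv))]@R.from_quat(p["rotation"]).as_matrix().T
    return p["xyz"]+d*((z-p["xyz"][2])/d[:,2])[:,None]
def T(pose,P): # pose x,y,yaw
    P=np.atleast_2d(np.array(P,float)); c,s=np.cos(pose[2]),np.sin(pose[2])
    return np.c_[pose[0]+c*P[:,0]-s*P[:,1],pose[1]+s*P[:,0]+c*P[:,1],P[:,2]]
def crop(im,x0,y0,w,h,s,grid=10):
    o=cv2.resize(im[y0:y0+h,x0:x0+w],None,fx=s,fy=s,interpolation=cv2.INTER_CUBIC)
    for x in range(-(-x0//grid)*grid,x0+w,grid):
        cv2.line(o,((x-x0)*s,0),((x-x0)*s,5),(255,0,255),1); cv2.putText(o,str(x),((x-x0)*s,15),0,.33,(255,0,255),1)
    for y in range(-(-y0//grid)*grid,y0+h,grid):
        cv2.line(o,(0,(y-y0)*s),(5,(y-y0)*s),(255,0,255),1); cv2.putText(o,str(y),(6,(y-y0)*s+4),0,.33,(255,0,255),1)
    return o
E
python3 - <<'E'
from h import *
im=cv2.imread("pics/raw_top0.png")
cv2.imwrite("pics/a.png",crop(im,203,152,160,120,5))
a=np.zeros((520,780,3),np.uint8)
r=crop(im,84,156,84,104,5);s=crop(im,378,144,68,88,5)
a[:r.shape[0],:r.shape[1]]=r;a[:s.shape[0],430:430+s.shape[1]]=s
cv2.imwrite("pics/b.png",a)
E
```

```text
(no output)
```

View pics/a.png

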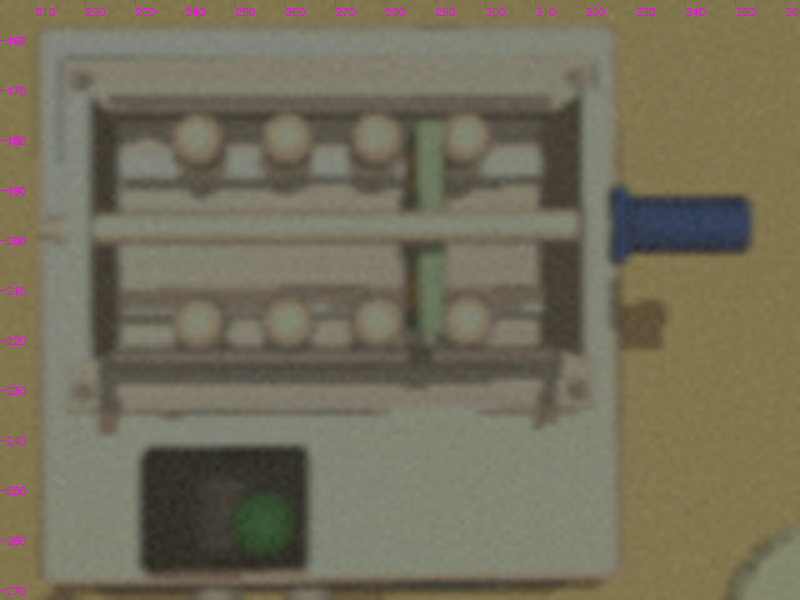

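View pics/b.png

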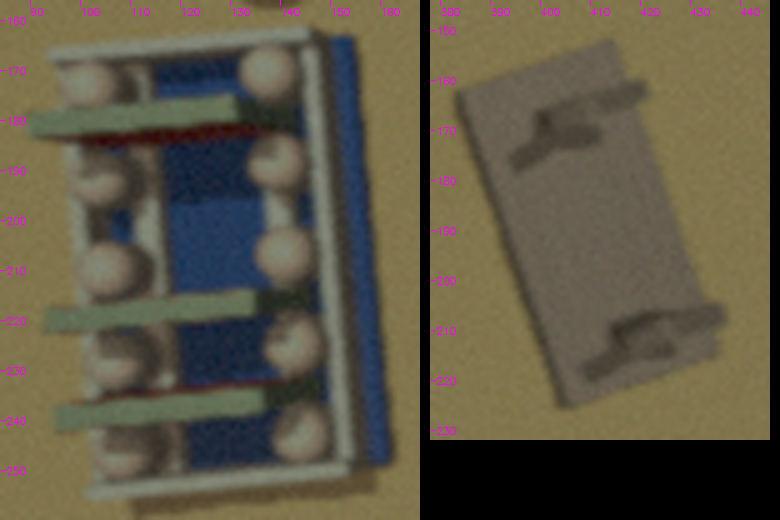

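The crops give clean keypoints:
- **Shaker:** housing corners.
- **Carrier:** pegs.
- **Rack:** pegs and plate tops.
- **Stand:** base corners.

Next I'll fit the poses and check them in the side view.

```bash
cat > fit.py <<'E'
from h import *
from scipy.optimize import least_squares
def fit(uv,P,g,n="top"):
    uv=np.array(uv,float);f=lambda x:(proj(n,T(x,P))-uv).ravel()
    r=least_squares(f,g,loss="soft_l1"); return r.x,np.abs(r.fun).reshape(-1,2).round(1)
A=lambda l:[(203+x/5,152+y/5) for x,y in l]
B=lambda l:[(84+x/5,156+y/5) for x,y in l]
C=lambda l:[(378+(x-430)/5,144+y/5) for x,y in l]
cor=[(.12,.125,.042),(.12,-.125,.042),(-.12,-.125,.042),(-.12,.125,.042)]
uv=A([(42,32),(615,30),(617,578),(42,580)])
pu=A([(198,138),(287,138),(377,138),(467,137),(198,322),(288,322),(378,322),(468,323)])
sh,e=fit(uv,cor,[.5,.05,0]);print("sh",sh,e.tolist())
for dx in(.034,.037,.04): # peg x
    pp=[(.03+s*dx,y,.093) for s in(1,-1) for y in(.054,.018,-.018,-.054)]
    s2,e=fit(pu,pp,[.5,.05,0]);print("sh pegs",dx,s2,e.max())
rod=A([(613,227)]);print("collar",back("top",rod,.165), "hole",T(sh,[.03,-.098,.165]))
up=B([(267,72),(276,162),(285,252),(294,342),(301,430),(91,83),(100,180),(112,268),(122,358),(132,447)])
w=back("top",up,.055);print(w.round(4).tolist())
a=back("top",B([(30,127),(237,108),(45,320),(255,302),(55,418),(263,400)]),.116)
for i in(0,2,4):
    d=a[i+1]-a[i];print("plate c",(a[i]+a[i+1])/2,"len",np.hypot(*d[:2]),"dir",np.degrees(np.arctan2(d[0],-d[1])))
for i in range(5): print("pair mid",(w[i]+w[i+5])/2,np.linalg.norm(w[i]-w[i+5]))
stc=[(.0375,.075,.012),(.0375,-.075,.012),(-.0375,-.075,.012),(-.0375,.075,.012)]
# y axis taken far(+x world); x = right
st,e=fit(C([(612,40),(718,355),(566,408),(460,93)]),stc,[.5,-.35,-.3]);print("st",st,e.tolist())
print("rims",back("top",C([(515,162),(640,92),(590,375),(722,315)]),.071).round(4).tolist(),T(st,[(-.019,.05,0),(.019,.05,0),(-.019,-.05,0),(.019,-.05,0)]).round(4).tolist())
E
python3 fit.py
```

```text
sh [ 0.51309959  0.05442985 -0.01524917] [[1.2, 1.8], [1.2, 1.2], [1.3, 1.2], [1.1, 1.7]]
sh pegs 0.034 [ 0.51381232  0.05452739 -0.01389419] 1.9
sh pegs 0.037 [ 0.51381694  0.05456822 -0.01532908] 0.3
sh pegs 0.04 [ 0.51381115  0.05453195 -0.01422655] 1.6
collar [[ 0.54172029 -0.04830015  0.165     ]] hole [[ 0.54160175 -0.04401621  0.165     ]]
[[0.6067, 0.3275, 0.055], [0.5691, 0.3242, 0.055], [0.5316, 0.321, 0.055], [0.4941, 0.3178, 0.055], [0.4575, 0.3154, 0.055], [0.6032, 0.3998, 0.055], [0.5628, 0.3966, 0.055], [0.5262, 0.3921, 0.055], [0.4888, 0.3885, 0.055], [0.4519, 0.3848, 0.055]]
plate c [0.58437333 0.36143383 0.116     ] len 0.07938677083883544 dir 4.440668919206166
plate c [0.50937908 0.35605225 0.116     ] len 0.08041452957141043 dir 3.8922327991153876
plate c [0.47144983 0.35308771 0.116     ] len 0.0796159533319626 dir 3.839496120429093
pair mid [0.60492002 0.36360708 0.055     ] 0.07239300254114436
pair mid [0.56596824 0.36040054 0.055     ] 0.0725947165378426
pair mid [0.52890785 0.35656094 0.055     ] 0.07126451023793469
pair mid [0.49147162 0.35313844 0.055     ] 0.0708269894480683
pair mid [0.45469856 0.35012209 0.055     ] 0.06960918456522504
st [ 0.56063415 -0.26119507 -1.26155459] [[0.3, 0.3], [0.7, 0.2], [0.3, 0.4], [0.7, 0.3]]
rims [[0.5849, -0.2094, 0.071], [0.6135, -0.2631, 0.071], [0.4953, -0.2392, 0.071], [0.5194, -0.2958, 0.071]] [[0.6025, -0.2279, 0.0], [0.614, -0.2641, 0.0], [0.5072, -0.2583, 0.0], [0.5188, -0.2945, 0.0]]
```

The top-view fits agree within 0.3–1.3 px, and the plate length comes out at 79–80 mm against the true 80. Now I'll overlay the models on the side view.

```bash
cat >> h.py <<'E'
SH=[.5138,.0546,-.0153]; ST=[.5606,-.2612,-1.2616]; RK=[.528,.357,np.radians(-85.6)]
E
python3 - <<'E'
from h import *
im=cv2.imread("pics/raw_side0.png");S=3;x0,y0=150,140
o=cv2.resize(im[y0:y0+200,x0:x0+266],None,fx=S,fy=S,interpolation=cv2.INTER_CUBIC)
def dots(P,c):
    for u in (proj("side",P)-[x0,y0]+.5)*S: cv2.circle(o,tuple(int(v) for v in u),1,c,-1)
def line(a,b,c):
    dots(np.linspace(a,b,25),c)
def poly(pose,P,c):
    W=T(pose,P)
    for i in range(len(W)): line(W[i],W[(i+1)%len(W)],c)
m=(255,0,255);y=(255,255,0)
poly(SH,[(.12,.125,.042),(.12,-.125,.042),(-.12,-.125,.042),(-.12,.125,.042)],m)
for yy in(-.098,.098): poly(SH,[(-.018,yy,0.05),(-.018,yy,.183),(.078,yy,.183),(.078,yy,.05)],y)
poly(SH,[(-.01,-.041,.154),(.07,-.041,.154),(.07,-.031,.154),(-.01,-.031,.154)],m)
poly(SH,[(.03,-.15,.165),(.03,-.098,.165)],m)
for yy in(-.057,.019-.038*1,.019*3):pass
for yy in(.057,-.019,-.057): poly(RK,[(-.04,yy-.005,.116),(.04,yy-.005,.116),(.04,yy+.005,.116),(-.04,yy+.005,.116)],y)
poly(RK,[(.0625,.095,.0),(.0625,-.095,.0),(-.0625,-.095,.0),(-.0625,.095,.0)],m)
poly(ST,[(.0375,.075,.012),(.0375,-.075,.012),(-.0375,-.075,.012),(-.0375,.075,.012)],m)
for yy in(.055,.045,-.055,-.045): dots(T(ST,[(-.019,yy,.071),(.019,yy,.071),(0,yy,.054)]),(0,0,255))
cv2.imwrite("pics/c.png",o)
E
```

```text
(no output)
```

View pics/c.png

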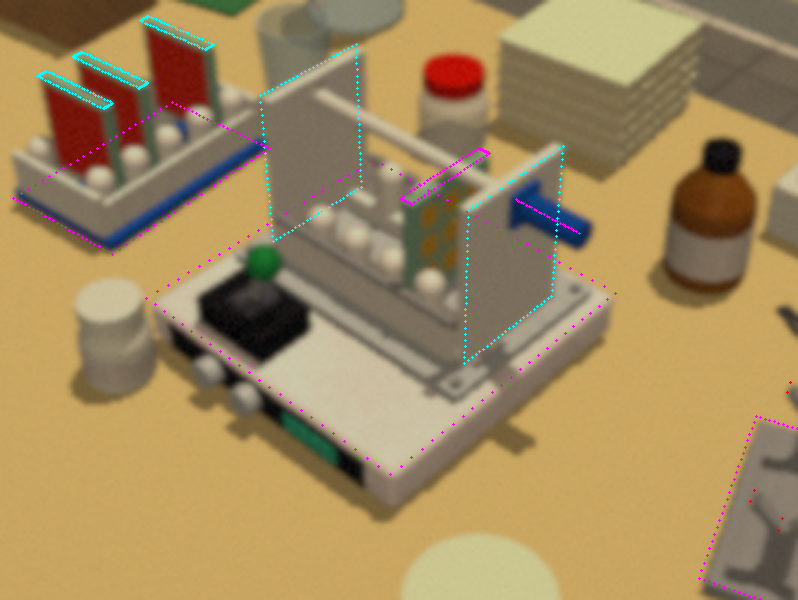

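The overlay matches the rack, plates, walls, rod and stand within about 1–2 px of the raw image. Next is a planner that prints the shift and turn for a target, then the first move.

```bash
cat > plan.py <<'E'
# usage: plan.py F,x,y,z,yawdeg ...  frame F in W,S(haker),K(rack),T(stand); z = TCP height; prints turn+shift in present tool axes
import sys; from h import *
o=manip.get_obs(); R0=R.from_quat(o["ee_rot"]); p0=o["position"]
f={"W":[0,0,0],"S":SH,"K":RK,"T":ST}
print("t",round(o["clock"],2),"pos",p0.round(4),"yaw",np.degrees(np.arctan2(*R0.as_matrix()[1::-1,0])).round(2),"tilt",np.degrees(np.arccos(-R0.as_matrix()[2,2])).round(2),"F",o["ft_force"].round(1),"g",round(o["grip_width"]*85.4,1))
for a in sys.argv[1:]:
    k,x,y,z,w=a.split(",");P=T(f[k],[float(x),float(y),float(z)])[0]
    best=None
    for h in(0,180):
        th=f[k][2]+np.radians(float(w)+h)
        Rt=R.from_euler("z",th)*R.from_euler("x",np.pi)
        r=(R0.inv()*Rt).as_rotvec(degrees=True)
        if best is None or np.linalg.norm(r)<np.linalg.norm(best): best=r
    print(a,"W",P.round(4),"turn",best.round(1),"shift",R0.inv().apply(P-p0).round(4))
E
python3 plan.py S,.03,-.128,.30,0 S,.03,-.128,.146,0
```

```text
t 0.1 pos [0.1471 0.6071 0.2306] yaw 76.38 tilt 0.07 F [0.2 0.1 0.5] g 85.6
S,.03,-.128,.30,0 W [ 0.5418 -0.0738  0.3   ] turn [ 0.   0.1 77.3] shift [-0.5689  0.544  -0.0687]
S,.03,-.128,.146,0 W [ 0.5418 -0.0738  0.146 ] turn [ 0.   0.1 77.3] shift [-0.5687  0.544   0.0853]
```

move_arm(moves=[[0,0.1,0,0,0,-0.069,0.05],[0,0.1,8,-0.05,0.048,-0.069,0.05],[0,0.1,16,-0.1,0.096,-0.069,0.05],[0,0.1,24,-0.14,0.134,-0.069,0.05],[0,0.1,32,-0.18,0.172,-0.069,0.05],[0,0.1,40,-0.22,0.21,-0.069,0.05],[0,0.1,46,-0.26,0.249,-0.069,0.05],[0,0.1,52,-0.3,0.287,-0.069,0.05],[0,0.1,58,-0.34,0.325,-0.069,0.05],[0,0.1,58,-0.34,0.325,-0.069,0.05]], grip_force=60)

```text
clock: 1.1
position: [0.3723, 0.2176, 0.3002]
ee_rot: [0.987, 0.158, 0.001, -0.001]
ft_force: [1.2, 0.8, -1.2]
grip_width: 0.587
```

```bash
python3 plan.py S,.03,-.128,.30,0 S,.03,-.128,.146,0
```

```text
t 1.1 pos [0.3723 0.2176 0.3002] yaw 18.16 tilt 0.11 F [ 1.2  0.8 -1.2] g 50.1
S,.03,-.128,.30,0 W [ 0.5418 -0.0738  0.3   ] turn [-0.1 -0.1 19. ] shift [ 7.020e-02  3.298e-01 -1.000e-04]
S,.03,-.128,.146,0 W [ 0.5418 -0.0738  0.146 ] turn [-0.1 -0.1 19. ] shift [0.07   0.33   0.1539]
```

move_arm(moves=[[-0.1,-0.1,5,0.01,0.045,0,0.05],[-0.1,-0.1,11,0.02,0.094,0,0.05],[-0.1,-0.1,19,0.03,0.141,0,0.05],[-0.1,-0.1,19,0.04,0.188,0,0.05],[-0.1,-0.1,19,0.05,0.235,0,0.05],[-0.1,-0.1,19,0.06,0.282,0,0.05],[-0.1,-0.1,19,0.07,0.33,0,0.05],[-0.1,-0.1,19,0.07,0.33,0.03,0.05],[-0.1,-0.1,19,0.07,0.33,0.07,0.05],[-0.1,-0.1,19,0.07,0.33,0.08,0.05]])

```text
clock: 2.1
position: [0.5403, -0.0713, 0.2163]
ee_rot: [1.0, -0.006, -0.003, 0.001]
ft_force: [-0.0, 0.3, -0.2]
grip_width: 0.583
```

```bash
python3 - <<'E'
from h import *
im=cams.camera("top")[:,:,::-1].copy(); s=cams.camera("side")[:,:,::-1].copy()
a=np.zeros((560,800,3),np.uint8)
c=crop(im,290,150,80,110,5);a[:550,:400]=c; c=crop(s,260,150,80,110,5);a[:550,400:800]=c
cv2.imwrite("pics/d.png",a)
E
python3 plan.py S,.03,-.128,.146,0
```

```text
t 2.2 pos [ 0.5415 -0.071   0.2191] yaw -0.61 tilt 0.2 F [ 0.1 -0.6  1.3] g 49.9
S,.03,-.128,.146,0 W [ 0.5418 -0.0738  0.146 ] turn [0.1 0.2 0.3] shift [0.0006 0.0028 0.0731]
```

View pics/d.png

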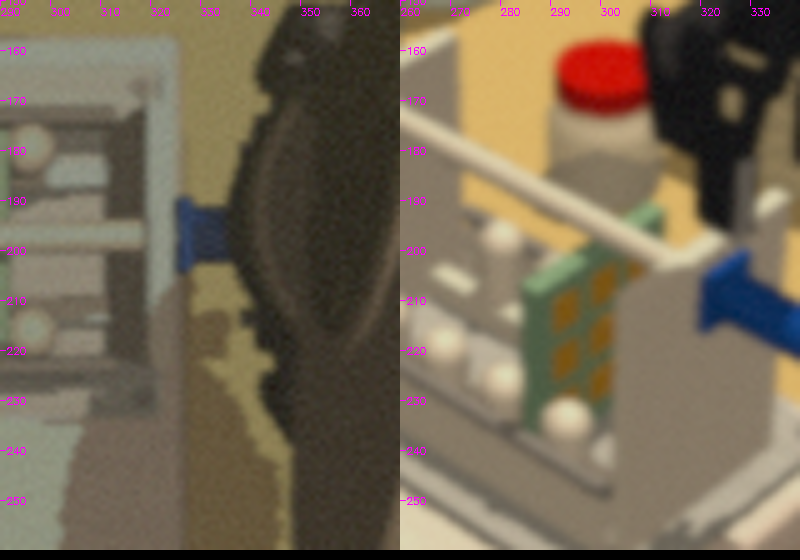

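The gripper is above and beyond the collar, straddling the grip in x. Descending and closing.

move_arm(moves=[[0.1,0.2,0.3,0.001,0.003,0.03,0.05],[0.1,0.2,0.3,0.001,0.003,0.06,0.05],[0.1,0.2,0.3,0.001,0.003,0.073,0.05],[0.1,0.2,0.3,0.001,0.003,0.073,0.05],[0.1,0.2,0.3,0.001,0.003,0.073,0.015],[0.1,0.2,0.3,0.001,0.003,0.073,0.015],[0.1,0.2,0.3,0.001,0.003,0.073,0.015],[0.1,0.2,0.3,0.001,0.003,0.073,0.015],[0.1,0.2,0.3,0.001,0.003,0.073,0.015]], grip_force=90)

```text
clock: 3.1
position: [0.5441, -0.0744, 0.1486]
ee_rot: [1.0, -0.008, 0.003, -0.001]
ft_force: [-1.9, 0.1, 6.5]
grip_width: 0.225
```

```bash
python3 plan.py S,.03,-.128,.149,0 S,.03,-.36,.149,0
```

```text
t 3.1 pos [ 0.5441 -0.0744  0.1486] yaw -0.92 tilt 0.31 F [-1.9  0.1  6.5] g 19.3
S,.03,-.128,.149,0 W [ 0.5418 -0.0738  0.149 ] turn [-0.1 -0.3 -0. ] shift [-0.0023 -0.0005 -0.0004]
S,.03,-.36,.149,0 W [ 0.5383 -0.3058  0.149 ] turn [-0.1 -0.3 -0. ] shift [-0.0021  0.2315 -0.0008]
```

The opening reads 19 mm where 22 was expected, with 6 N upward, so the grip may be above the rod's axis. I'll reopen, go 6 mm lower and re-grip.

move_arm(moves=[[0,0,0,-0.002,0,0,0.05],[0,0,0,-0.002,0,0,0.05],[0,0,0,-0.002,0,0.005,0.05],[0,0,0,-0.002,0,0.005,0.05],[0,0,0,-0.002,0,0.005,0.015],[0,0,0,-0.002,0,0.005,0.015],[0,0,0,-0.002,0,0.005,0.015],[0,0,0,-0.002,0,0.005,0.015],[0,0,0,-0.002,0,0.005,0.015]])

```text
clock: 4.0
position: [0.5414, -0.0743, 0.1422]
ee_rot: [1.0, -0.008, 0.002, -0.001]
ft_force: [-0.7, -0.2, 2.1]
grip_width: 0.231
```

```bash
python3 plan.py S,.03,-.128,.149,0 S,.03,-.36,.149,0
```

```text
t 4.0 pos [ 0.5414 -0.0743  0.1422] yaw -0.92 tilt 0.2 F [-0.7 -0.2  2.1] g 19.7
S,.03,-.128,.149,0 W [ 0.5418 -0.0738  0.149 ] turn [-0.1 -0.2 -0. ] shift [ 0.0004 -0.0005 -0.0068]
S,.03,-.36,.149,0 W [ 0.5383 -0.3058  0.149 ] turn [-0.1 -0.2 -0. ] shift [ 0.0006  0.2315 -0.0071]
```

move_arm(moves=[[0,0,0,0,0,-0.003,0.015],[0,0,0,0,0.01,-0.003,0.015],[0,0,0,0,0.025,-0.003,0.015],[0,0,0,0,0.045,-0.003,0.015],[0,0,0,0,0.065,-0.003,0.015],[0,0,0,0,0.085,-0.003,0.015],[0,0,0,0,0.105,-0.003,0.015],[0,0,0,0,0.12,-0.003,0.015],[0,0,0,0,0.12,-0.003,0.015]])

```text
clock: 4.9
position: [0.5385, -0.1975, 0.145]
ee_rot: [1.0, -0.01, 0.002, 0.0]
ft_force: [0.7, -0.5, -0.1]
grip_width: 0.233
```

```bash
python3 plan.py S,.03,-.365,.146,0
python3 - <<'E'
from h import *
a=np.zeros((560,800,3),np.uint8)
s=cams.camera("side")[:,:,::-1].copy()
c=crop(s,200,150,200,140,4);cv2.imwrite("pics/e.png",c)
E
```

```text
t 4.9 pos [ 0.5385 -0.1975  0.145 ] yaw -1.15 tilt 0.17 F [ 0.7 -0.5 -0.1] g 19.9
S,.03,-.365,.146,0 W [ 0.5382 -0.3108  0.146 ] turn [ 0.  -0.2 -0.3] shift [ 0.002   0.1133 -0.0009]
```

View pics/e.png

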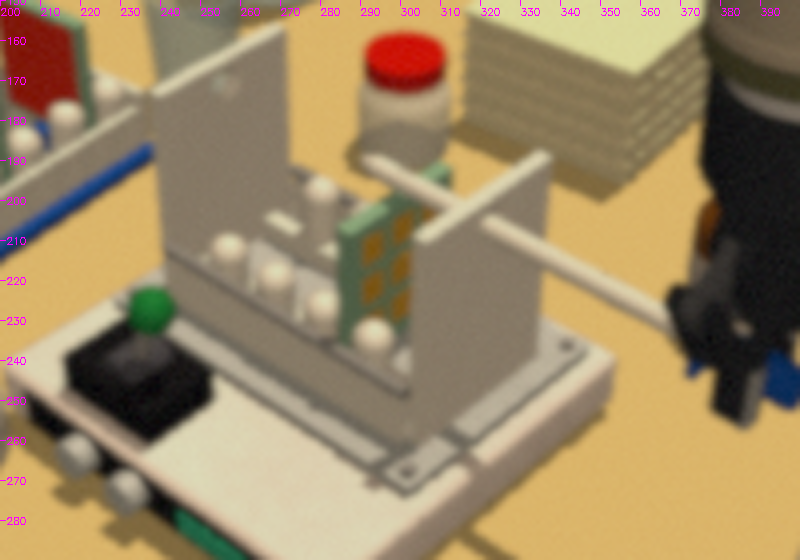

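The rod is level and has left the far wall; its tip is at about (292,158), still in the near wall. I'll pull it fully out, lift, and begin the turn.

move_arm(moves=[[0,-0.2,0,0.001,0.025,-0.001,0.015],[0,-0.2,0,0.001,0.055,-0.001,0.015],[0,-0.2,0,0.002,0.085,-0.001,0.015],[0,-0.2,0,0.002,0.11,-0.001,0.015],[0,-0.2,0,0.002,0.125,-0.001,0.015],[0,-0.2,0,0.002,0.13,-0.02,0.015],[0,-0.2,8,0.002,0.13,-0.05,0.015],[0,-0.2,16,-0.01,0.13,-0.06,0.015],[0,-0.2,24,-0.02,0.13,-0.06,0.015],[0,-0.2,32,-0.03,0.13,-0.06,0.015]])

```text
clock: 5.95
position: [0.5074, -0.3228, 0.205]
ee_rot: [0.958, -0.285, -0.0, -0.001]
ft_force: [-0.4, -0.5, -1.8]
grip_width: 0.23
```

```bash
python3 plan.py T,0,-.096,.20,0 T,0,-.096,.10,0
```

```text
t 5.95 pos [ 0.5074 -0.3228  0.205 ] yaw -33.17 tilt 0.15 F [-0.4 -0.5 -1.8] g 19.6
T,0,-.096,.20,0 W [ 0.4692 -0.2904  0.2   ] turn [-0.1  0.1 39.1] shift [-0.0497 -0.0062  0.005 ]
T,0,-.096,.10,0 W [ 0.4692 -0.2904  0.1   ] turn [-0.1  0.1 39.1] shift [-0.0496 -0.0059  0.105 ]
```

move_arm(moves=[[-0.1,0.1,8,-0.01,0,0,0.015],[-0.1,0.1,16,-0.02,-0.002,0,0.015],[-0.1,0.1,24,-0.03,-0.004,0,0.015],[-0.1,0.1,32,-0.04,-0.005,0,0.015],[-0.1,0.1,39.1,-0.05,-0.006,0.005,0.015],[-0.1,0.1,39.1,-0.05,-0.006,0.04,0.015],[-0.1,0.1,39.1,-0.05,-0.006,0.08,0.015],[-0.1,0.1,39.1,-0.05,-0.006,0.105,0.015],[-0.1,0.1,39.1,-0.05,-0.006,0.105,0.015],[-0.1,0.1,39.1,-0.05,-0.006,0.105,0.015]])

```text
clock: 6.95
position: [0.4687, -0.2912, 0.1004]
ee_rot: [0.809, -0.588, -0.0, 0.0]
ft_force: [-0.1, 0.2, -0.5]
grip_width: 0.235
```

```bash
python3 plan.py T,0,-.096,.10,0 T,0,-.096,.040,0
python3 - <<'E'
from h import *
t=cams.camera("top")[:,:,::-1].copy();s=cams.camera("side")[:,:,::-1].copy()
for n,i in(("top",t),("side",s)):
    for p in proj(n,T(ST,[(0,.144,.123),(0,.05,.123),(0,-.05,.123)])): cv2.circle(i,tuple(int(round(v)) for v in p),1,(255,0,255),-1)
a=np.zeros((550,800,3),np.uint8)
a[:550,:400]=crop(t,360,120,80,110,5);a[:550,400:]=crop(s,360,230,80,110,5);cv2.imwrite("pics/f.png",a)
E
```

```text
t 6.95 pos [ 0.4687 -0.2912  0.1004] yaw -72.0 tilt 0.04 F [-0.1  0.2 -0.5] g 20.1
T,0,-.096,.10,0 W [ 0.4692 -0.2904  0.1   ] turn [ 0.  -0.   0.3] shift [-0.0006 -0.0007  0.0004]
T,0,-.096,.040,0 W [ 0.4692 -0.2904  0.04  ] turn [ 0.  -0.   0.3] shift [-0.0006 -0.0007  0.0604]
```

View pics/f.png

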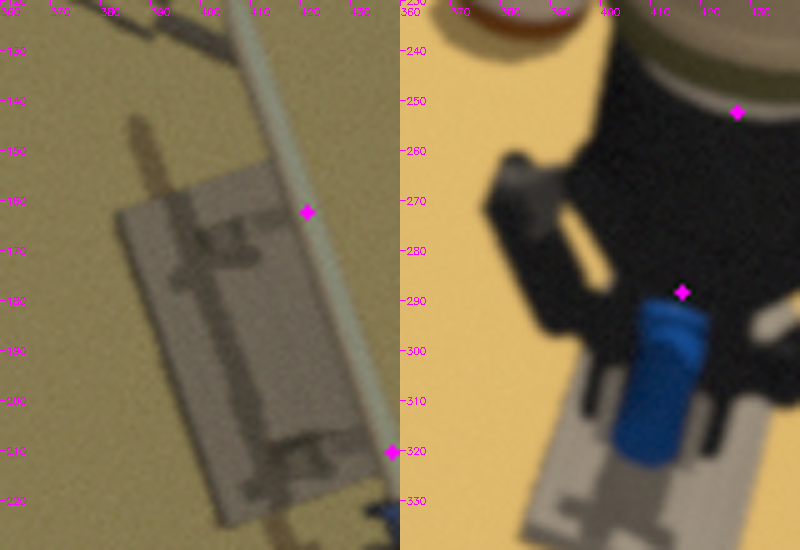

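The rod lies on the predicted axis over the stand in the top view. Lowering it and letting go.

move_arm(moves=[[0,0,0.3,0,-0.001,0.025,0.015],[0,0,0.3,0,-0.001,0.045,0.015],[0,0,0.3,0,-0.001,0.055,0.015],[0,0,0.3,0,-0.001,0.059,0.015],[0,0,0.3,0,-0.001,0.06,0.015],[0,0,0.3,0,-0.001,0.06,0.015]])

```text
clock: 7.65
position: [0.4699, -0.2917, 0.0408]
ee_rot: [0.807, -0.59, 0.001, 0.0]
ft_force: [0.9, -0.3, -0.5]
grip_width: 0.231
```

```bash
python3 plan.py T,0,-.096,.040,0
```

```text
t 7.65 pos [ 0.4699 -0.2917  0.0408] yaw -72.33 tilt 0.08 F [ 0.9 -0.3 -0.5] g 19.7
T,0,-.096,.040,0 W [ 0.4692 -0.2904  0.04  ] turn [-0.  -0.1 -0. ] shift [-0.0014  0.0004  0.0008]
```

move_arm(moves=[[0,0,0,-0.001,0,0.001,0.015],[0,0,0,-0.001,0,0.002,0.015],[0,0,0,-0.001,0,0.002,0.03],[0,0,0,-0.001,0,0.002,0.045],[0,0,0,-0.001,0,0.002,0.06],[0,0,0,-0.001,0,-0.02,0.06],[0,0,0,-0.001,0,-0.07,0.06],[0,0,0,-0.001,0,-0.12,0.06],[0,0,0,-0.001,0,-0.17,0.06],[0,0,0,-0.001,0,-0.2,0.04]])

```text
clock: 8.65
position: [0.4694, -0.2907, 0.2432]
ee_rot: [0.807, -0.59, 0.001, -0.0]
ft_force: [1.0, -0.5, -0.9]
grip_width: 0.55
```

```bash
python3 plan.py S,.03,-.036,.25,90 S,.03,-.036,.116,90
```

```text
t 8.65 pos [ 0.4694 -0.2907  0.2432] yaw -72.35 tilt 0.14 F [ 1.  -0.5 -0.9] g 46.9
S,.03,-.036,.25,90 W [0.5432 0.0181 0.25  ] turn [-0.1 -0.1 18.5] shift [-0.2719 -0.164  -0.0069]
S,.03,-.036,.116,90 W [0.5432 0.0181 0.116 ] turn [-0.1 -0.1 18.5] shift [-0.2721 -0.1637  0.1271]
```

move_arm(moves=[[-0.1,-0.1,3,-0.04,-0.024,-0.007,0.026],[-0.1,-0.1,6,-0.08,-0.048,-0.007,0.026],[-0.1,-0.1,10,-0.12,-0.072,-0.007,0.026],[-0.1,-0.1,14,-0.16,-0.097,-0.007,0.026],[-0.1,-0.1,18.5,-0.2,-0.121,-0.007,0.026],[-0.1,-0.1,18.5,-0.24,-0.145,-0.007,0.026],[-0.1,-0.1,18.5,-0.272,-0.164,-0.007,0.026],[-0.1,-0.1,18.5,-0.272,-0.164,0.02,0.026],[-0.1,-0.1,18.5,-0.272,-0.164,0.05,0.026],[-0.1,-0.1,18.5,-0.272,-0.164,0.06,0.026]])

```text
clock: 9.65
position: [0.5412, 0.0192, 0.1772]
ee_rot: [-0.702, 0.712, 0.002, -0.002]
ft_force: [-0.6, 0.4, 0.2]
grip_width: 0.301
```

```bash
python3 - <<'E'
s=open("plan.py").read()
s=s.replace("        if best is None or np","        off=np.degrees(th)-np.degrees(np.arctan2(P[1],P[0]));off=(off+180)%360-180\n        if abs(off)>110: continue\n        if best is None or np")
open("plan.py","w").write(s)
from h import *
t=cams.camera("top")[:,:,::-1].copy();s=cams.camera("side")[:,:,::-1].copy()
for n,i in(("top",t),("side",s)):
    for p in proj(n,T(ST,[(0,.14,.063),(0,0,.063),(0,-.07,.063)])): cv2.circle(i,tuple(int(round(v)) for v in p),1,(255,0,255),-1)
a=np.zeros((560,800,3),np.uint8)
a[:480,:300]=crop(t,370,130,75,120,4);a[:560,300:]=crop(s,265,150,125,140,4);cv2.imwrite("pics/g.png",a)
E
python3 plan.py S,.03,-.036,.116,90
```

```text
t 9.75 pos [0.5419 0.0186 0.1788] yaw -90.86 tilt 0.27 F [ 0.7 -0.1  0.1] g 26.0
S,.03,-.036,.116,90 W [0.5432 0.0181 0.116 ] turn [0.3 0.  0. ] shift [ 0.0004 -0.0017  0.0628]
```

View pics/g.png

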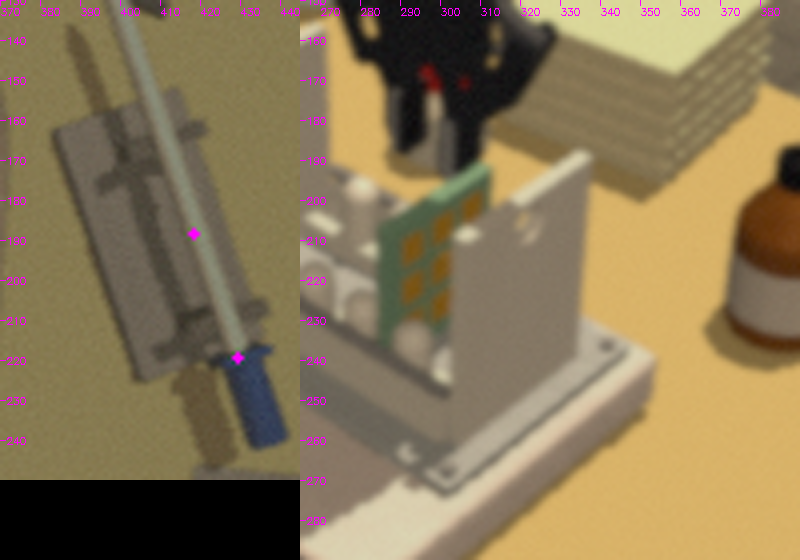

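The rod lies in the stand with its collar at the predicted spot (428,219). The fingers straddle the gold plate. Descending to grip the plate.

move_arm(moves=[[0.3,0,0,0,-0.002,0.02,0.026],[0.3,0,0,0,-0.002,0.045,0.026],[0.3,0,0,0,-0.002,0.063,0.026],[0.3,0,0,0,-0.002,0.063,0.026],[0.3,0,0,0,-0.002,0.063,0.004],[0.3,0,0,0,-0.002,0.063,0.004],[0.3,0,0,0,-0.002,0.063,0.004],[0.3,0,0,0,-0.002,0.063,0.004],[0.3,0,0,0,-0.002,0.063,0.004]], grip_force=50)

```text
clock: 10.65
position: [0.5456, 0.0187, 0.1183]
ee_rot: [-0.702, 0.712, -0.001, 0.002]
ft_force: [-1.1, -0.5, 8.8]
grip_width: 0.108
```

```bash
python3 plan.py S,.03,-.036,.22,90 K,0,.019,.25,90 K,0,.019,.084,90
```

```text
t 10.65 pos [0.5456 0.0187 0.1183] yaw -90.83 tilt 0.3 F [-1.1 -0.5  8.8] g 9.2
S,.03,-.036,.22,90 W [0.5432 0.0181 0.22  ] turn [-0.3  0.1  0. ] shift [ 0.0004  0.0018 -0.1018]
K,0,.019,.25,90 W [0.5469 0.3585 0.25  ] turn [ -0.3  -0.2 -95.2] shift [-0.34    0.0029 -0.1312]
K,0,.019,.084,90 W [0.5469 0.3585 0.084 ] turn [ -0.3  -0.2 -95.2] shift [-0.3397  0.0038  0.0348]
```

move_arm(moves=[[-0.3,0,0,0,0.001,-0.03,0.004],[-0.3,0,0,0,0.001,-0.075,0.004],[-0.3,0,0,0,0.001,-0.12,0.004],[-0.3,0,0,0,0.001,-0.16,0.004],[-0.3,0,-4,-0.02,0.001,-0.17,0.004],[-0.3,0,-11,-0.06,0.001,-0.17,0.004],[-0.3,0,-19,-0.1,0.002,-0.17,0.004],[-0.3,0,-27,-0.14,0.002,-0.17,0.004],[-0.3,-0.1,-35,-0.18,0.002,-0.17,0.004],[-0.3,-0.1,-43,-0.22,0.003,-0.17,0.004]])

```text
clock: 11.65
position: [0.5436, 0.2411, 0.2865]
ee_rot: [0.916, -0.402, -0.002, 0.0]
ft_force: [-0.3, 0.1, -0.3]
grip_width: 0.108
```

```bash
python3 plan.py K,0,.019,.25,90 K,0,.019,.16,90
```

```text
t 11.65 pos [0.5436 0.2411 0.2865] yaw -47.38 tilt 0.2 F [-0.3  0.1 -0.3] g 9.3
K,0,.019,.25,90 W [0.5469 0.3585 0.25  ] turn [ -0.    0.2 -51.8] shift [-0.084  -0.082   0.0367]
K,0,.019,.16,90 W [0.5469 0.3585 0.16  ] turn [ -0.    0.2 -51.8] shift [-0.0837 -0.0821  0.1267]
```

move_arm(moves=[[0,0,-8,-0.014,-0.014,0,0.004],[0,0,-16,-0.028,-0.028,0,0.004],[0,0.1,-24,-0.042,-0.041,0,0.004],[0,0.1,-32,-0.056,-0.055,0,0.004],[0,0.1,-40,-0.07,-0.068,0,0.004],[0,0.2,-47,-0.084,-0.082,0.02,0.004],[0,0.2,-51.8,-0.084,-0.082,0.06,0.004],[0,0.2,-51.8,-0.084,-0.082,0.1,0.004],[0,0.2,-51.8,-0.084,-0.082,0.12,0.004],[0,0.2,-51.8,-0.084,-0.082,0.12,0.004]])

```text
clock: 12.65
position: [0.546, 0.3559, 0.1632]
ee_rot: [0.999, 0.036, -0.002, 0.002]
ft_force: [-0.0, -0.1, -1.1]
grip_width: 0.109
```

```bash
python3 plan.py K,0,.019,.16,90 K,0,.019,.08,90
python3 - <<'E'
from h import *
t=cams.camera("top")[:,:,::-1].copy();s=cams.camera("side")[:,:,::-1].copy()
a=np.zeros((600,800,3),np.uint8)
a[:440,:360]=crop(t,80,150,90,110,4);a[:520,360:]=crop(s,150,140,110,130,4);cv2.imwrite("pics/i.png",a)
E
```

```text
t 12.65 pos [0.546  0.3559 0.1632] yaw 4.07 tilt 0.35 F [-0.  -0.1 -1.1] g 9.3
K,0,.019,.16,90 W [0.5469 0.3585 0.16  ] turn [ 0.2  0.3 -0.3] shift [ 0.0011 -0.0025  0.0032]
K,0,.019,.08,90 W [0.5469 0.3585 0.08  ] turn [ 0.2  0.3 -0.3] shift [ 0.0015 -0.0028  0.0832]
```

View pics/i.png

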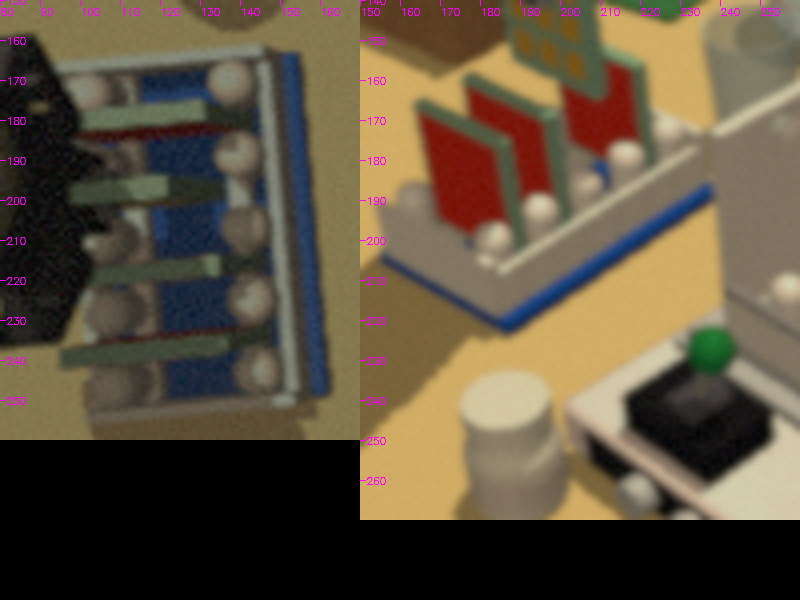

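The held gold plate is centred on the empty slot; its end at (120,197) lies midway between the pegs at rows 188 and 207. Lowering.

move_arm(moves=[[0.2,0.3,-0.3,0.001,-0.003,0.015,0.004],[0.2,0.3,-0.3,0.001,-0.003,0.03,0.004],[0.2,0.3,-0.3,0.001,-0.003,0.042,0.004],[0.2,0.3,-0.3,0.001,-0.003,0.052,0.004],[0.2,0.3,-0.3,0.001,-0.003,0.06,0.004],[0.2,0.3,-0.3,0.001,-0.003,0.068,0.004],[0.2,0.3,-0.3,0.001,-0.003,0.075,0.004],[0.2,0.3,-0.3,0.001,-0.003,0.077,0.004],[0.2,0.3,-0.3,0.001,-0.003,0.077,0.004]])

```text
clock: 13.65
position: [0.5492, 0.359, 0.0897]
ee_rot: [0.999, 0.037, 0.003, -0.001]
ft_force: [0.4, 1.1, -1.5]
grip_width: 0.112
```

```bash
python3 plan.py K,0,.019,.08,90
```

```text
t 13.65 pos [0.5492 0.359  0.0897] yaw 4.27 tilt 0.36 F [ 0.4  1.1 -1.5] g 9.5
K,0,.019,.08,90 W [0.5469 0.3585 0.08  ] turn [-0.2 -0.3 -0.1] shift [-0.0023  0.0004  0.0097]
```

move_arm(moves=[[0,0,0,-0.001,0,0.004,0.004],[0,0,0,-0.002,0,0.007,0.004],[0,0,0,-0.002,0,0.009,0.004],[0,0,0,-0.002,0,0.01,0.004],[0,0,0,-0.002,0,0.01,0.004]])

```text
clock: 14.15
position: [0.5473, 0.3591, 0.0804]
ee_rot: [0.999, 0.037, 0.003, -0.002]
ft_force: [-2.1, -0.2, 4.0]
grip_width: 0.112
```

```bash
python3 plan.py K,0,.019,.08,90
```

```text
t 14.15 pos [0.5473 0.3591 0.0804] yaw 4.27 tilt 0.39 F [-2.1 -0.2  4. ] g 9.6
K,0,.019,.08,90 W [0.5469 0.3585 0.08  ] turn [-0.2 -0.3 -0.1] shift [-0.0004  0.0006  0.0004]
```

move_arm(moves=[[0,0,0,0,0,0,0.024],[0,0,0,0,0,0,0.024],[0,0,0,0,0,0,0.024],[0,0,0,0,0,-0.015,0.024],[0,0,0,0,0,-0.04,0.024],[0,0,0,0,0,-0.07,0.024],[0,0,0,0.02,0,-0.07,0.024],[0,0,0,0.038,0,-0.07,0.024],[0,0,0,0.038,0,-0.07,0.024],[0,0,0,0.038,0,-0.07,0.024]])

```text
clock: 15.15
position: [0.5849, 0.3613, 0.1507]
ee_rot: [0.999, 0.037, 0.003, -0.002]
ft_force: [-0.1, 0.1, -0.5]
grip_width: 0.281
```

```bash
python3 plan.py K,0,.057,.15,90 K,0,.057,.078,90
python3 - <<'E'
from h import *
t=cams.camera("top")[:,:,::-1].copy();s=cams.camera("side")[:,:,::-1].copy()
a=np.zeros((600,800,3),np.uint8)
a[:440,:360]=crop(t,80,150,90,110,4);a[:520,360:]=crop(s,150,140,110,130,4);cv2.imwrite("pics/j.png",a)
E
```

```text
t 15.15 pos [0.5849 0.3613 0.1507] yaw 4.24 tilt 0.38 F [-0.1  0.1 -0.5] g 24.0
K,0,.057,.15,90 W [0.5848 0.3614 0.15  ] turn [-0.2 -0.3 -0.2] shift [-0.     -0.      0.0007]
K,0,.057,.078,90 W [0.5848 0.3614 0.078 ] turn [-0.2 -0.3 -0.2] shift [-0.0005  0.0002  0.0727]
```

View pics/j.png

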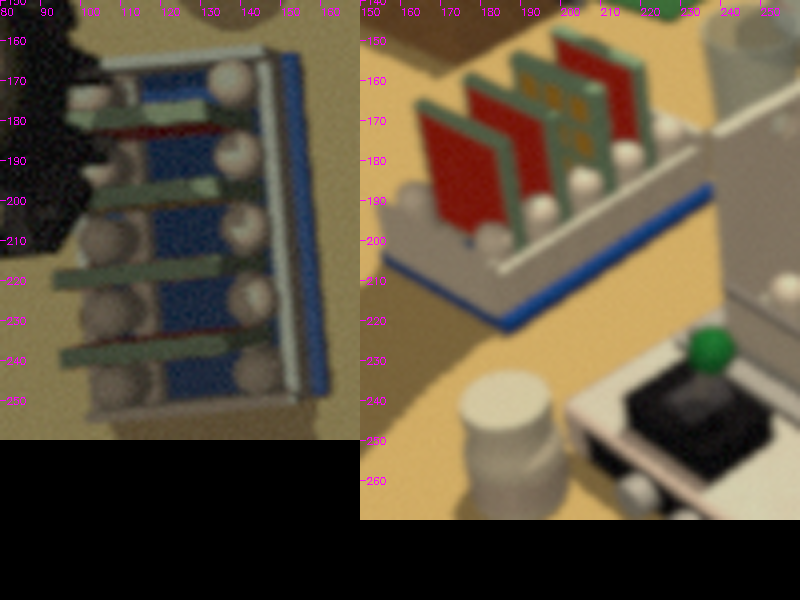

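The gold plate stands in the free slot in line with the red ones. Now the first red plate, at rack y = +57.

move_arm(moves=[[-0.2,-0.3,0,0,0,0.025,0.024],[-0.2,-0.3,0,0,0,0.05,0.024],[-0.2,-0.3,0,0,0,0.07,0.024],[-0.2,-0.3,0,0,0,0.073,0.024],[-0.2,-0.3,0,0,0,0.073,0.004],[-0.2,-0.3,0,0,0,0.073,0.004],[-0.2,-0.3,0,0,0,0.073,0.004],[-0.2,-0.3,0,0,0,0.073,0.004],[-0.2,-0.3,0,0,0,0.073,0.004]])

```text
clock: 16.15
position: [0.5852, 0.3619, 0.0774]
ee_rot: [0.999, 0.037, 0.0, 0.0]
ft_force: [-0.4, -0.6, -1.4]
grip_width: 0.11
```

```bash
python3 plan.py K,0,.057,.25,90 S,.03,.036,.29,90 S,.03,.036,.20,90
```

```text
t 16.15 pos [0.5852 0.3619 0.0774] yaw 4.28 tilt 0.05 F [-0.4 -0.6 -1.4] g 9.4
K,0,.057,.25,90 W [0.5848 0.3614 0.25  ] turn [ 0.  -0.  -0.1] shift [-0.0003  0.0006 -0.1726]
S,.03,.036,.29,90 W [0.5443 0.0901 0.29  ] turn [  0.   -0.  -84.8] shift [-0.0608  0.268  -0.2125]
S,.03,.036,.20,90 W [0.5443 0.0901 0.2   ] turn [  0.   -0.  -84.8] shift [-0.0609  0.268  -0.1225]
```

move_arm(moves=[[0,0,0,0,0,-0.03,0.004],[0,0,0,0,0,-0.075,0.004],[0,0,0,0,0,-0.12,0.004],[0,0,-6,0,0,-0.165,0.004],[0,0,-14,-0.004,0.02,-0.21,0.004],[0,0,-22,-0.012,0.055,-0.212,0.004],[0,0,-30,-0.02,0.09,-0.212,0.004],[0,0,-38,-0.028,0.125,-0.212,0.004],[0,0,-46,-0.036,0.16,-0.212,0.004],[0,0,-54,-0.044,0.195,-0.212,0.004]])

```text
clock: 17.15
position: [0.5553, 0.1626, 0.2894]
ee_rot: [0.872, 0.489, 0.0, 0.0]
ft_force: [0.5, -0.4, -0.9]
grip_width: 0.105
```

```bash
python3 plan.py S,.03,.036,.29,90 S,.03,.036,.17,90
```

```text
t 17.15 pos [0.5553 0.1626 0.2894] yaw 58.59 tilt 0.05 F [ 0.5 -0.4 -0.9] g 8.9
S,.03,.036,.29,90 W [0.5443 0.0901 0.29  ] turn [  0.1  -0.  -30.5] shift [-0.0675  0.0284 -0.0006]
S,.03,.036,.17,90 W [0.5443 0.0901 0.17  ] turn [  0.1  -0.  -30.5] shift [-0.0676  0.0283  0.1194]
```

move_arm(moves=[[0,0,-8,-0.017,0.007,0,0.004],[0,0,-16,-0.034,0.014,0,0.004],[0,0,-24,-0.051,0.021,0,0.004],[0,0,-30.5,-0.068,0.028,0,0.004],[0,0,-30.5,-0.068,0.028,0.02,0.004],[0,0,-30.5,-0.068,0.028,0.06,0.004],[0,0,-30.5,-0.068,0.028,0.1,0.004],[0,0,-30.5,-0.068,0.028,0.118,0.004],[0,0,-30.5,-0.068,0.028,0.118,0.004],[0,0,-30.5,-0.068,0.028,0.118,0.004]])

```text
clock: 18.15
position: [0.5442, 0.0915, 0.1722]
ee_rot: [0.715, 0.699, 0.0, 0.001]
ft_force: [0.3, 0.8, -1.2]
grip_width: 0.11
```

```bash
python3 plan.py S,.03,.036,.1155,90
```

```text
t 18.15 pos [0.5442 0.0915 0.1722] yaw 88.75 tilt 0.08 F [ 0.3  0.8 -1.2] g 9.4
S,.03,.036,.1155,90 W [0.5443 0.0901 0.1155] turn [ 0.1  0.  -0.4] shift [-0.0013  0.0001  0.0567]
```

move_arm(moves=[[0,0,-0.4,-0.001,0,0.012,0.004],[0,0,-0.4,-0.001,0,0.022,0.004],[0,0,-0.4,-0.001,0,0.03,0.004],[0,0,-0.4,-0.001,0,0.038,0.004],[0,0,-0.4,-0.001,0,0.046,0.004],[0,0,-0.4,-0.001,0,0.052,0.004],[0,0,-0.4,-0.001,0,0.056,0.004],[0,0,-0.4,-0.001,0,0.058,0.004],[0,0,-0.4,-0.001,0,0.058,0.004],[0,0,-0.4,-0.001,0,0.058,0.004]])

```text
clock: 19.15
position: [0.5438, 0.0906, 0.1151]
ee_rot: [0.712, 0.702, 0.0, -0.0]
ft_force: [-11.6, -1.1, 21.9]
grip_width: 0.112
```

```bash
python3 plan.py S,.03,.036,.1155,90 S,.03,.036,.20,90
```

```text
t 19.15 pos [0.5438 0.0906 0.1151] yaw 89.16 tilt 0.05 F [-11.6  -1.1  21.9] g 9.6
S,.03,.036,.1155,90 W [0.5443 0.0901 0.1155] turn [ 0. -0.  0.] shift [-0.0004  0.0005 -0.0004]
S,.03,.036,.20,90 W [0.5443 0.0901 0.2   ] turn [ 0. -0.  0.] shift [-0.0004  0.0005 -0.0849]
```

Firm seating contact at the expected height. Releasing and heading for the next plate.

move_arm(moves=[[0,0,0,0,0,-0.001,0.004],[0,0,0,0,0,-0.001,0.022],[0,0,0,0,0,-0.001,0.022],[0,0,0,0,0,-0.001,0.022],[0,0,0,0,0,-0.03,0.022],[0,0,0,0,0,-0.075,0.022],[0,0,0,0,0,-0.11,0.022],[0,0,8,0.02,0,-0.11,0.022],[0,0,16,0.06,0,-0.11,0.022],[0,0,24,0.1,0,-0.11,0.022]])

```text
clock: 20.15
position: [0.5453, 0.1917, 0.2235]
ee_rot: [0.844, 0.536, 0.001, 0.0]
ft_force: [0.1, -0.0, 0.7]
grip_width: 0.261
```

```bash
python3 plan.py K,0,-.019,.22,90 K,0,-.019,.15,90
```

```text
t 20.15 pos [0.5453 0.1917 0.2235] yaw 64.77 tilt 0.07 F [ 0.1 -0.   0.7] g 22.3
K,0,-.019,.22,90 W [0.5091 0.3555 0.22  ] turn [ 0.  -0.1 60.4] shift [ 0.1328 -0.1026  0.0036]
K,0,-.019,.15,90 W [0.5091 0.3555 0.15  ] turn [ 0.  -0.1 60.4] shift [ 0.1327 -0.1027  0.0736]
```

move_arm(moves=[[0,0,8,0.018,-0.014,0,0.024],[0,0,16,0.036,-0.028,0,0.024],[0,0,24,0.055,-0.042,0,0.024],[0,0,32,0.073,-0.056,0,0.024],[0,0,40,0.091,-0.07,0,0.024],[0,0,48,0.11,-0.084,0,0.024],[0,0,56,0.127,-0.098,0,0.024],[0,0,60.4,0.133,-0.103,0.02,0.024],[0,0,60.4,0.133,-0.103,0.06,0.024],[0,0,60.4,0.133,-0.103,0.07,0.024]])

```text
clock: 21.15
position: [0.5054, 0.3541, 0.149]
ee_rot: [0.999, 0.042, -0.002, 0.002]
ft_force: [-0.6, 0.6, -0.1]
grip_width: 0.278
```

```bash
python3 plan.py K,0,-.019,.078,90
```

```text
t 21.15 pos [0.5054 0.3541 0.149 ] yaw 4.85 tilt 0.33 F [-0.6  0.6 -0.1] g 23.8
K,0,-.019,.078,90 W [0.5091 0.3555 0.078 ] turn [0.2 0.2 0.5] shift [ 0.0041 -0.0014  0.071 ]
```

move_arm(moves=[[0,0,0,0,0,0,0.024],[0,0,0,0,0,0,0.024]])

```text
clock: 21.35
position: [0.5084, 0.3545, 0.1545]
ee_rot: [0.999, 0.041, 0.001, -0.0]
ft_force: [0.1, 0.7, -0.5]
grip_width: 0.28
```

```bash
python3 plan.py K,0,-.019,.078,90
```

```text
t 21.35 pos [0.5084 0.3545 0.1545] yaw 4.75 tilt 0.1 F [ 0.1  0.7 -0.5] g 24.0
K,0,-.019,.078,90 W [0.5091 0.3555 0.078 ] turn [-0.  -0.1  0.4] shift [ 0.0006 -0.001   0.0765]
```

move_arm(moves=[[0,0,0.4,0.001,-0.001,0.025,0.024],[0,0,0.4,0.001,-0.001,0.05,0.024],[0,0,0.4,0.001,-0.001,0.07,0.024],[0,0,0.4,0.001,-0.001,0.076,0.024],[0,0,0.4,0.001,-0.001,0.076,0.024],[0,0,0.4,0.001,-0.001,0.076,0.004],[0,0,0.4,0.001,-0.001,0.076,0.004],[0,0,0.4,0.001,-0.001,0.076,0.004],[0,0,0.4,0.001,-0.001,0.076,0.004],[0,0,0.4,0.001,-0.001,0.076,0.004]])

```text
clock: 22.35
position: [0.5096, 0.3561, 0.079]
ee_rot: [0.999, 0.038, 0.001, -0.001]
ft_force: [-1.4, -0.4, 7.2]
grip_width: 0.11
```

```bash
python3 plan.py S,.03,0,.29,90
```

```text
t 22.35 pos [0.5096 0.3561 0.079 ] yaw 4.37 tilt 0.18 F [-1.4 -0.4  7.2] g 9.4
S,.03,0,.29,90 W [0.5438 0.0541 0.29  ] turn [  0.1  -0.2 -84.8] shift [ 0.0117  0.3034 -0.2114]
```

move_arm(moves=[[0,0,0,0,0,-0.03,0.004],[0,0,0,0,0,-0.075,0.004],[0,0,0,0,0,-0.12,0.004],[0,0,-6,0,0,-0.165,0.004],[0,0,-14,0,0.02,-0.21,0.004],[0,0,-22,0.002,0.06,-0.212,0.004],[0,0,-30,0.004,0.1,-0.212,0.004],[0,0,-38,0.006,0.14,-0.212,0.004],[0,0,-46,0.008,0.18,-0.212,0.004],[0,0,-54,0.01,0.22,-0.212,0.004]])

```text
clock: 23.35
position: [0.5351, 0.1353, 0.2898]
ee_rot: [0.872, 0.49, 0.001, 0.0]
ft_force: [0.7, -0.6, -1.9]
grip_width: 0.114
```

```bash
python3 plan.py S,.03,0,.29,90 S,.03,0,.17,90
```

```text
t 23.35 pos [0.5351 0.1353 0.2898] yaw 58.69 tilt 0.07 F [ 0.7 -0.6 -1.9] g 9.7
S,.03,0,.29,90 W [0.5438 0.0541 0.29  ] turn [  0.1  -0.  -30.4] shift [-0.0648  0.0496 -0.0002]
S,.03,0,.17,90 W [0.5438 0.0541 0.17  ] turn [  0.1  -0.  -30.4] shift [-0.0649  0.0495  0.1198]
```

move_arm(moves=[[0,0,-8,-0.018,0.014,0,0.004],[0,0,-16,-0.036,0.028,0,0.004],[0,0,-24,-0.053,0.041,0,0.004],[0,0,-30.4,-0.065,0.05,0,0.004],[0,0,-30.4,-0.065,0.05,0.03,0.004],[0,0,-30.4,-0.065,0.05,0.07,0.004],[0,0,-30.4,-0.065,0.05,0.117,0.004],[0,0,-30.4,-0.065,0.05,0.117,0.004],[0,0,-30.4,-0.065,0.05,0.117,0.004],[0,0,-30.4,-0.065,0.05,0.117,0.004]])

```text
clock: 24.35
position: [0.5452, 0.0556, 0.175]
ee_rot: [0.715, 0.699, 0.002, 0.001]
ft_force: [0.2, 0.7, -0.3]
grip_width: 0.11
```

```bash
python3 plan.py S,.03,0,.117,90
```

```text
t 24.35 pos [0.5452 0.0556 0.175 ] yaw 88.77 tilt 0.23 F [ 0.2  0.7 -0.3] g 9.4
S,.03,0,.117,90 W [0.5438 0.0541 0.117 ] turn [ 0.2 -0.  -0.4] shift [-0.0015 -0.0016  0.058 ]
```

move_arm(moves=[[0.1,0,-0.4,-0.001,-0.001,0.012,0.004],[0.1,0,-0.4,-0.001,-0.001,0.022,0.004],[0.1,0,-0.4,-0.001,-0.001,0.03,0.004],[0.1,0,-0.4,-0.001,-0.001,0.038,0.004],[0.1,0,-0.4,-0.001,-0.001,0.046,0.004],[0.1,0,-0.4,-0.001,-0.001,0.052,0.004],[0.1,0,-0.4,-0.001,-0.001,0.056,0.004],[0.1,0,-0.4,-0.001,-0.001,0.057,0.004],[0.1,0,-0.4,-0.001,-0.001,0.057,0.004],[0.1,0,-0.4,-0.001,-0.001,0.057,0.004]])

```text
clock: 25.35
position: [0.5428, 0.0544, 0.1169]
ee_rot: [0.712, 0.702, -0.0, -0.001]
ft_force: [-11.3, -0.8, 20.1]
grip_width: 0.114
```

```bash
python3 plan.py S,.03,0,.117,90
```

```text
t 25.35 pos [0.5428 0.0544 0.1169] yaw 89.15 tilt 0.1 F [-11.3  -0.8  20.1] g 9.7
S,.03,0,.117,90 W [0.5438 0.0541 0.117 ] turn [-0.1 -0.   0. ] shift [-0.0002  0.001  -0.0001]
```

Seated. Releasing and returning for the third red plate.

move_arm(moves=[[0,0,0,0,0,-0.001,0.004],[0,0,0,0,0,-0.001,0.022],[0,0,0,0,0,-0.001,0.022],[0,0,0,0,0,-0.001,0.022],[0,0,0,0,0,-0.03,0.022],[0,0,0,0,0,-0.075,0.022],[0,0,0,0,0,-0.11,0.022],[0,0,8,0.02,0,-0.11,0.022],[0,0,16,0.06,0,-0.11,0.022],[0,0,24,0.1,0,-0.11,0.022]])

```text
clock: 26.35
position: [0.5446, 0.1552, 0.2257]
ee_rot: [0.845, 0.535, -0.0, -0.0]
ft_force: [-0.1, 0.7, 0.1]
grip_width: 0.259
```

```bash
python3 plan.py K,0,-.057,.22,90 K,0,-.057,.15,90
```

```text
t 26.35 pos [0.5446 0.1552 0.2257] yaw 64.75 tilt 0.03 F [-0.1  0.7  0.1] g 22.1
K,0,-.057,.22,90 W [0.4712 0.3526 0.22  ] turn [-0.  -0.  60.4] shift [ 0.1472 -0.1506  0.0058]
K,0,-.057,.15,90 W [0.4712 0.3526 0.15  ] turn [-0.  -0.  60.4] shift [ 0.1472 -0.1505  0.0758]
```

move_arm(moves=[[0,0,8,0.021,-0.021,0,0.024],[0,0,16,0.042,-0.043,0,0.024],[0,0,24,0.063,-0.064,0,0.024],[0,0,32,0.084,-0.086,0,0.024],[0,0,40,0.105,-0.107,0,0.024],[0,0,48,0.126,-0.129,0,0.024],[0,0,56,0.147,-0.15,0,0.024],[0,0,60.4,0.147,-0.15,0.035,0.024],[0,0,60.4,0.147,-0.15,0.07,0.024],[0,0,60.4,0.147,-0.15,0.07,0.024]])

```text
clock: 27.35
position: [0.4675, 0.3496, 0.1511]
ee_rot: [0.999, 0.042, -0.003, 0.003]
ft_force: [-0.8, 0.2, 0.2]
grip_width: 0.281
```

move_arm(moves=[[0,0,0,0,0,0,0.024],[0,0,0,0,0,0,0.024]])

```text
clock: 27.55
position: [0.4709, 0.3512, 0.1572]
ee_rot: [0.999, 0.041, 0.0, -0.001]
ft_force: [-1.0, -0.1, 0.1]
grip_width: 0.282
```

```bash
python3 plan.py K,0,-.057,.078,90
```

```text
t 27.55 pos [0.4709 0.3512 0.1572] yaw 4.75 tilt 0.09 F [-1.  -0.1  0.1] g 24.1
K,0,-.057,.078,90 W [0.4712 0.3526 0.078 ] turn [-0.1 -0.   0.4] shift [ 0.0003 -0.0013  0.0792]
```

move_arm(moves=[[0,0,0.4,0,-0.001,0.025,0.024],[0,0,0.4,0,-0.001,0.05,0.024],[0,0,0.4,0,-0.001,0.072,0.024],[0,0,0.4,0,-0.001,0.078,0.024],[0,0,0.4,0,-0.001,0.078,0.024],[0,0,0.4,0,-0.001,0.078,0.004],[0,0,0.4,0,-0.001,0.078,0.004],[0,0,0.4,0,-0.001,0.078,0.004],[0,0,0.4,0,-0.001,0.078,0.004],[0,0,0.4,0,-0.001,0.078,0.004]])

```text
clock: 28.55
position: [0.4705, 0.3524, 0.079]
ee_rot: [0.999, 0.038, 0.0, -0.001]
ft_force: [-1.1, -2.0, 8.1]
grip_width: 0.11
```

```bash
python3 plan.py S,.03,-.036,.29,90
```

```text
t 28.55 pos [0.4705 0.3524 0.079 ] yaw 4.37 tilt 0.09 F [-1.1 -2.   8.1] g 9.4
S,.03,-.036,.29,90 W [0.5432 0.0181 0.29  ] turn [ -0.   -0.1 -84.8] shift [ 0.0471  0.3385 -0.2115]
```

move_arm(moves=[[0,0,0,0,0,-0.03,0.004],[0,0,0,0,0,-0.075,0.004],[0,0,0,0,0,-0.12,0.004],[0,0,-6,0,0,-0.165,0.004],[0,0,-14,0.004,0.03,-0.21,0.004],[0,0,-22,0.01,0.075,-0.212,0.004],[0,0,-30,0.016,0.12,-0.212,0.004],[0,0,-38,0.023,0.165,-0.212,0.004],[0,0,-46,0.03,0.21,-0.212,0.004],[0,0,-54,0.036,0.255,-0.212,0.004]])

```text
clock: 29.55
position: [0.5252, 0.0994, 0.2901]
ee_rot: [0.873, 0.488, 0.0, -0.0]
ft_force: [1.5, -0.2, -1.3]
grip_width: 0.109
```

```bash
python3 plan.py S,.03,-.036,.29,90 S,.03,-.036,.17,90
```

```text
t 29.55 pos [0.5252 0.0994 0.2901] yaw 58.46 tilt 0.05 F [ 1.5 -0.2 -1.3] g 9.3
S,.03,-.036,.29,90 W [0.5432 0.0181 0.29  ] turn [ -0.   -0.  -30.7] shift [-0.0598  0.0578 -0.    ]
S,.03,-.036,.17,90 W [0.5432 0.0181 0.17  ] turn [ -0.   -0.  -30.7] shift [-0.0599  0.0579  0.12  ]
```

move_arm(moves=[[0,0,-8,-0.016,0.016,0,0.004],[0,0,-16,-0.032,0.032,0,0.004],[0,0,-24,-0.048,0.047,0,0.004],[0,0,-30.7,-0.061,0.058,0,0.004],[0,0,-30.7,-0.061,0.058,0.03,0.004],[0,0,-30.7,-0.061,0.058,0.07,0.004],[0,0,-30.7,-0.061,0.058,0.117,0.004],[0,0,-30.7,-0.061,0.058,0.117,0.004],[0,0,-30.7,-0.061,0.058,0.117,0.004],[0,0,-30.7,-0.061,0.058,0.117,0.004]])

```text
clock: 30.55
position: [0.5435, 0.0191, 0.175]
ee_rot: [0.714, 0.7, 0.001, 0.001]
ft_force: [-1.0, 0.3, -0.9]
grip_width: 0.111
```

```bash
python3 plan.py S,.03,-.036,.117,90
```

```text
t 30.55 pos [0.5435 0.0191 0.175 ] yaw 88.85 tilt 0.13 F [-1.   0.3 -0.9] g 9.4
S,.03,-.036,.117,90 W [0.5432 0.0181 0.117 ] turn [ 0.1 -0.  -0.3] shift [-0.001  -0.0004  0.058 ]
```

move_arm(moves=[[0.1,0,-0.3,-0.001,0,0.012,0.004],[0.1,0,-0.3,-0.001,0,0.022,0.004],[0.1,0,-0.3,-0.001,0,0.03,0.004],[0.1,0,-0.3,-0.001,0,0.038,0.004],[0.1,0,-0.3,-0.001,0,0.046,0.004],[0.1,0,-0.3,-0.001,0,0.052,0.004],[0.1,0,-0.3,-0.001,0,0.056,0.004],[0.1,0,-0.3,-0.001,0,0.057,0.004],[0.1,0,-0.3,-0.001,0,0.057,0.004],[0.1,0,-0.3,-0.001,0,0.057,0.004]])

```text
clock: 31.55
position: [0.5419, 0.018, 0.1169]
ee_rot: [0.712, 0.702, -0.001, -0.002]
ft_force: [-12.6, -0.1, 22.5]
grip_width: 0.11
```

```bash
python3 plan.py S,.03,-.036,.117,90 T,0,-.096,.22,0
```

```text
t 31.55 pos [0.5419 0.018  0.1169] yaw 89.14 tilt 0.2 F [-12.6  -0.1  22.5] g 9.4
S,.03,-.036,.117,90 W [0.5432 0.0181 0.117 ] turn [-0.2 -0.1  0. ] shift [ 0.0001  0.0014 -0.0001]
T,0,-.096,.22,0 W [ 0.4692 -0.2904  0.22  ] turn [-1.000e-01  3.000e-01  1.614e+02] shift [-0.3094 -0.0685 -0.1031]
```

move_arm(moves=[[0,0,0,0,0,-0.001,0.004],[0,0,0,0,0,-0.001,0.022],[0,0,0,0,0,-0.001,0.022],[0,0,0,0,0,-0.001,0.022],[0,0,0,0,0,-0.03,0.022],[0,0,0,0,0,-0.075,0.022],[0,0,0,0,0,-0.12,0.022],[0,0,8,-0.03,-0.03,-0.14,0.022],[0,0,16,-0.06,-0.07,-0.14,0.022],[0,0,24,-0.09,-0.11,-0.14,0.022]])

```text
clock: 32.55
position: [0.4303, -0.0715, 0.2557]
ee_rot: [0.844, 0.536, -0.001, 0.0]
ft_force: [0.0, -0.5, -0.1]
grip_width: 0.254
```

move_arm(moves=[[0,0,8,-0.01,-0.01,0,0.05],[0,0,16,-0.02,-0.02,0,0.05],[0,0,24,-0.03,-0.03,0,0.05],[0,0,32,-0.04,-0.04,0,0.05],[0,0,40,-0.05,-0.04,0,0.05],[0,0,48,-0.05,-0.04,0,0.05],[0,0,56,-0.05,-0.04,0,0.05],[0,0,64,-0.05,-0.04,0,0.05],[0,0,70,-0.05,-0.04,0,0.05]])

```text
clock: 33.45
position: [0.3737, -0.0989, 0.2557]
ee_rot: [0.999, -0.045, -0.001, 0.0]
ft_force: [0.0, 0.5, 0.4]
grip_width: 0.587
```

```bash
python3 plan.py T,0,-.096,.22,0
python3 - <<'E'
from h import *
t=cams.camera("top")[:,:,::-1].copy();s=cams.camera("side")[:,:,::-1].copy()
for n,i in(("top",t),):
    for p in proj(n,T(ST,[(0,.14,.063),(0,0,.063),(0,-.07,.063)])): cv2.circle(i,tuple(int(round(v)) for v in p),1,(255,0,255),-1)
a=np.zeros((600,800,3),np.uint8)
a[:480,:280]=crop(t,375,130,70,120,4);a[:600,280:]=crop(s,145,130,130,150,4);cv2.imwrite("pics/k.png",a)
cv2.imwrite("pics/raw_top_k.png",t)
E
```

```text
t 33.45 pos [ 0.3737 -0.0989  0.2557] yaw -5.18 tilt 0.17 F [0.  0.5 0.4] g 50.1
T,0,-.096,.22,0 W [ 0.4692 -0.2904  0.22  ] turn [ 0.1  0.1 67.1] shift [0.1125 0.1821 0.0355]
```

View pics/k.png

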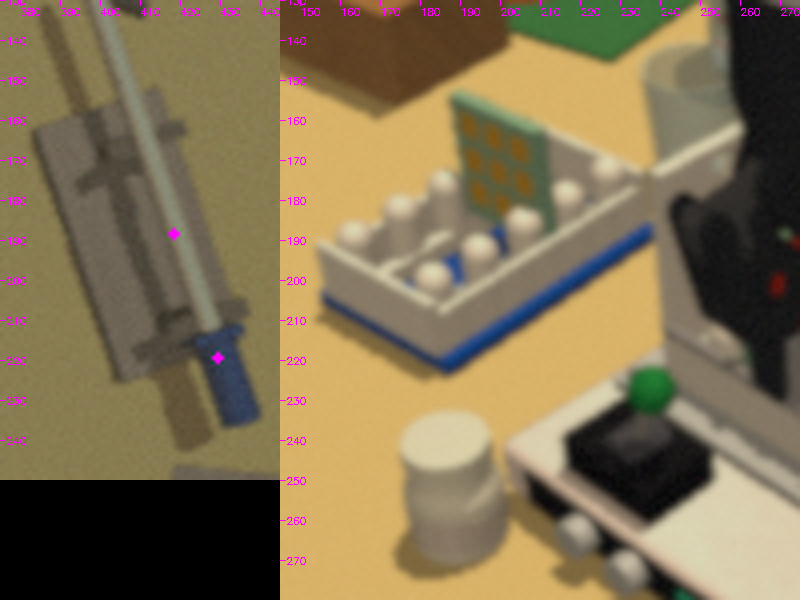

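The rack holds only the gold plate, upright. The rod has been knocked: its collar is now at about (429,212), so it slid roughly 12 mm along the stand but still lies in the notches. Measuring it.

```bash
python3 - <<'E'
from h import *
import cv2
im=cv2.imread("pics/raw_top_k.png").astype(int);b,g,r=im[...,0],im[...,1],im[...,2]
m=(b>r+25)&(b>g+10);m[:, :370]=0
ys,xs=np.nonzero(m);ok=(ys>195)&(ys<250)&(xs<450);uv=np.c_[xs[ok],ys[ok]]
W=back("top",uv,.063);c,s=np.cos(ST[2]),np.sin(ST[2])
d=W[:,:2]-ST[:2];L=d@np.array([[c,-s],[s,c]])
print(len(uv),"x mean",L[:,0].mean(),"y pct",np.percentile(L[:,1],[1,5,50,95,99]))
q=L[:,1];print("slope",np.polyfit(q,L[:,0],1))
# shaft centreline
for yy in(0.0,.03,-.03):
    xs=np.linspace(-.02,.02,41);P=proj("top",T(ST,np.c_[xs,np.full(41,yy),np.full(41,.063)]))
    v=cv2.remap(im.astype(np.float32).sum(2),P[:,0].astype(np.float32),P[:,1].astype(np.float32),1).ravel();v=np.clip(v-np.percentile(v,60),0,None);print(yy,(v*xs).sum()/v.sum())
E
python3 plan.py T,0,-.085,.12,0 T,0,-.085,.045,0
```

```text
130 x mean 0.004108147918014881 y pct [-0.10430923 -0.10245243 -0.08075878 -0.05844204 -0.05767057]
slope [0.01179236 0.00505314]
0.0 0.0011309258403931224
0.03 0.0036847821768278637
-0.03 0.004000619457993736
t 33.55 pos [ 0.3737 -0.099   0.2557] yaw -4.97 tilt 0.17 F [ 0.4 -1.4 -0.3] g 49.6
T,0,-.085,.12,0 W [ 0.4796 -0.2871  0.12  ] turn [ 0.1  0.1 67.3] shift [0.1222 0.1781 0.1355]
T,0,-.085,.045,0 W [ 0.4796 -0.2871  0.045 ] turn [ 0.1  0.1 67.3] shift [0.1224 0.178  0.2105]
```

move_arm(moves=[[0,0,8,0.015,0.022,0,0.05],[0,0,16,0.03,0.044,0,0.05],[0,0,24,0.045,0.066,0,0.05],[0,0,32,0.06,0.088,0,0.05],[0,0,40,0.075,0.11,0,0.05],[0,0,48,0.09,0.132,0.03,0.05],[0,0,56,0.105,0.155,0.07,0.05],[0,0,64,0.122,0.179,0.11,0.05],[0,0,67.3,0.122,0.179,0.135,0.05],[0,0,67.3,0.122,0.179,0.135,0.05]])

```text
clock: 34.55
position: [0.4777, -0.2871, 0.117]
ee_rot: [0.809, -0.588, -0.004, 0.003]
ft_force: [0.5, 1.0, 0.2]
grip_width: 0.583
```

move_arm(moves=[[0,0,0,0,0,0,0.05],[0,0,0,0,0,0,0.05]])

```text
clock: 34.75
position: [0.4808, -0.2874, 0.1226]
ee_rot: [0.809, -0.587, 0.0, 0.0]
ft_force: [0.4, -0.1, -0.4]
grip_width: 0.584
```

```bash
python3 plan.py T,0.002,-.084,.041,0
python3 - <<'E'
from h import *
t=cams.camera("top")[:,:,::-1].copy();s=cams.camera("side")[:,:,::-1].copy()
a=np.zeros((600,800,3),np.uint8)
a[:480,:280]=crop(t,375,130,70,120,4);a[:600,280:]=crop(s,270,150,130,150,4);cv2.imwrite("pics/l.png",a)
E
```

```text
t 34.75 pos [ 0.4808 -0.2874  0.1226] yaw -71.95 tilt 0.04 F [ 0.4 -0.1 -0.4] g 49.9
T,0.002,-.084,.041,0 W [ 0.4812 -0.2887  0.041 ] turn [ 0.  -0.   0.3] shift [0.0012 0.     0.0816]
```

View pics/l.png

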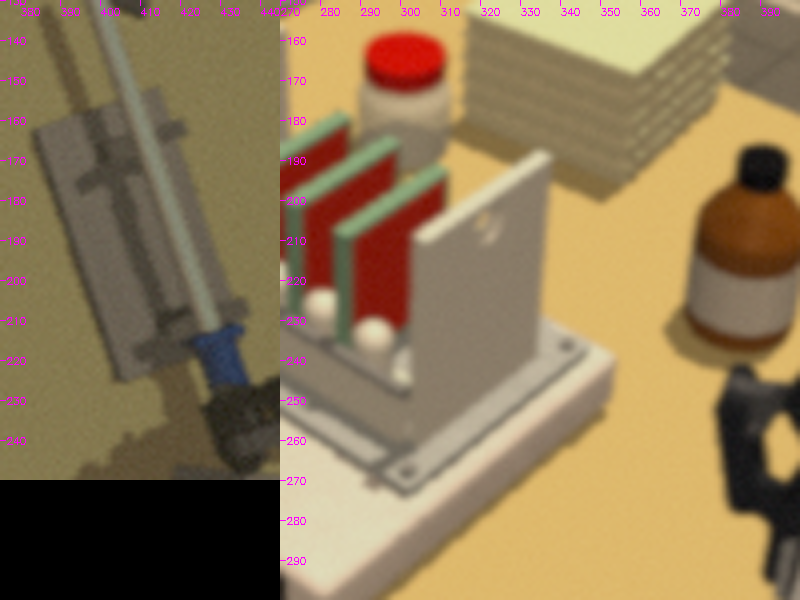

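All three red plates stand in the carrier, and the gripper is above the rod's grip. Grasping the rod.

move_arm(moves=[[0,0,0.3,0.001,0,0.03,0.05],[0,0,0.3,0.001,0,0.06,0.05],[0,0,0.3,0.001,0,0.078,0.05],[0,0,0.3,0.001,0,0.081,0.05],[0,0,0.3,0.001,0,0.081,0.05],[0,0,0.3,0.001,0,0.081,0.015],[0,0,0.3,0.001,0,0.081,0.015],[0,0,0.3,0.001,0,0.081,0.015],[0,0,0.3,0.001,0,0.081,0.015],[0,0,0.3,0.001,0,0.081,0.015]], grip_force=90)

```text
clock: 35.85
position: [0.4807, -0.2889, 0.0406]
ee_rot: [0.807, -0.591, -0.0, 0.001]
ft_force: [0.3, -0.7, 6.5]
grip_width: 0.235
```

```bash
python3 plan.py T,0.002,-.084,.041,0 S,.03,-.36,.2,0
```

```text
t 35.85 pos [ 0.4807 -0.2889  0.0406] yaw -72.44 tilt 0.08 F [ 0.3 -0.7  6.5] g 20.0
T,0.002,-.084,.041,0 W [ 0.4812 -0.2887  0.041 ] turn [ 0.1 -0.  -0.2] shift [-0.     -0.0006 -0.0004]
S,.03,-.36,.2,0 W [ 0.5383 -0.3058  0.2   ] turn [  0.1   0.  -71.6] shift [ 0.0336 -0.0496 -0.1595]
```

move_arm(moves=[[0,0,0,0,0,-0.03,0.015],[0,0,0,0,0,-0.07,0.015],[0,0,0,0,0,-0.12,0.015],[0,0,0,0,0,-0.16,0.015],[0,0,-8,0.006,-0.008,-0.16,0.015],[0,0,-16,0.012,-0.016,-0.16,0.015],[0,0,-24,0.018,-0.024,-0.16,0.015],[0,0,-32,0.024,-0.032,-0.16,0.015],[0,0,-40,0.03,-0.04,-0.16,0.015],[0,0,-48,0.034,-0.05,-0.16,0.015]])

```text
clock: 36.85
position: [0.5382, -0.3062, 0.1994]
ee_rot: [0.978, -0.209, -0.002, 0.001]
ft_force: [-0.6, 0.3, -0.9]
grip_width: 0.231
```

```bash
python3 plan.py S,.03,-.37,.2,0 S,.03,-.37,.1455,0
```

```text
t 36.85 pos [ 0.5382 -0.3062  0.1994] yaw -24.14 tilt 0.19 F [-0.6  0.3 -0.9] g 19.8
S,.03,-.37,.2,0 W [ 0.5381 -0.3158  0.2   ] turn [  0.1   0.2 -23.3] shift [ 0.0039  0.0088 -0.0006]
S,.03,-.37,.1455,0 W [ 0.5381 -0.3158  0.1455] turn [  0.1   0.2 -23.3] shift [0.004  0.0088 0.0539]
```

move_arm(moves=[[0.1,0.2,-6,0.004,0.012,0,0.015],[0.1,0.2,-12,0.004,0.012,0,0.015],[0.1,0.2,-18,0.004,0.012,0,0.015],[0.1,0.2,-23.3,0.004,0.01,0,0.015],[0.1,0.2,-23.3,0.004,0.009,0.02,0.015],[0.1,0.2,-23.3,0.004,0.009,0.04,0.015],[0.1,0.2,-23.3,0.004,0.009,0.054,0.015],[0.1,0.2,-23.3,0.004,0.009,0.054,0.015],[0.1,0.2,-23.3,0.004,0.009,0.054,0.015],[0.1,0.2,-23.3,0.004,0.009,0.054,0.015]])

```text
clock: 37.85
position: [0.5385, -0.316, 0.1465]
ee_rot: [1.0, -0.01, 0.001, 0.0]
ft_force: [-0.1, 0.0, -0.5]
grip_width: 0.235
```

move_arm(moves=[[0,0,0,0,0,0,0.015],[0,0,0,0,0,0,0.015]])

```text
clock: 38.05
position: [0.5383, -0.3158, 0.1461]
ee_rot: [1.0, -0.01, 0.001, -0.0]
ft_force: [0.0, -0.2, -0.4]
grip_width: 0.229
```

```bash
python3 plan.py S,.03,-.37,.1455,0
python3 - <<'E'
from h import *
t=cams.camera("top")[:,:,::-1].copy();s=cams.camera("side")[:,:,::-1].copy()
cv2.imwrite("pics/rt.png",t);cv2.imwrite("pics/rs.png",s)
# predicted rod axis from tool pose
o=manip.get_obs();R0=R.from_quat(o["ee_rot"]);p=o["position"];ax=-R0.as_matrix()[:,1]
for n,i in(("top",t),("side",s)):
    for d in (.05,.1,.15,.2,.236): 
        q=proj(n,p+[0,0,.0225]+ax*d)[0];cv2.circle(i,tuple(int(round(v)) for v in q),0,(255,0,255),-1)
    for y in(-.098,.098):
        q=proj(n,T(SH,[.03,y,.168]))[0];cv2.circle(i,tuple(int(round(v)) for v in q),0,(0,255,255),-1)
a=np.zeros((600,800,3),np.uint8)
a[:320,:]=crop(t,205,160,200,80,4)[:320];a[320:600,:]=crop(s,225,165,200,70,4);cv2.imwrite("pics/m.png",a)
E
```

```text
t 38.05 pos [ 0.5383 -0.3158  0.1461] yaw -1.13 tilt 0.1 F [ 0.  -0.2 -0.4] g 19.6
S,.03,-.37,.1455,0 W [ 0.5381 -0.3158  0.1455] turn [-0.  -0.1 -0.3] shift [-0.0002  0.      0.0006]
```

View pics/m.png

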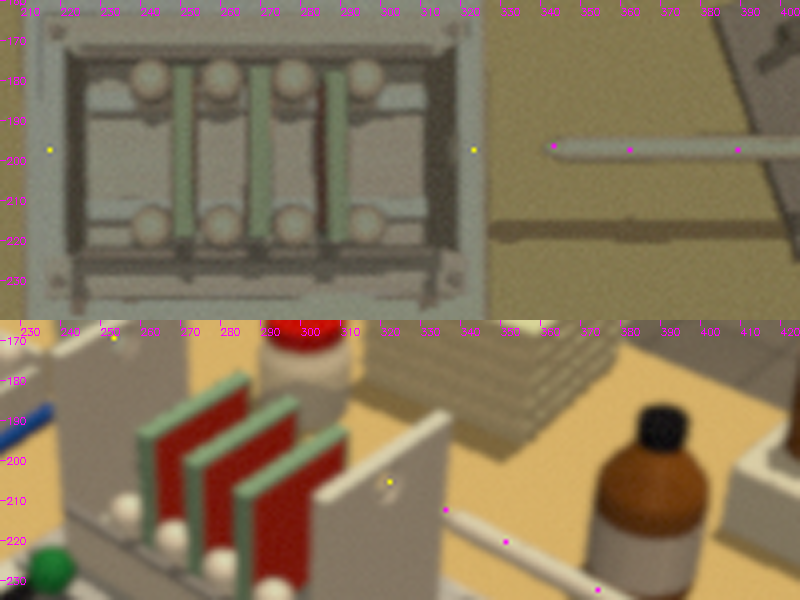

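The rod's axis matches its prediction in both views: tip at (343,196) in the top view, aligned with the hole line. Threading slowly while watching the force.

move_arm(moves=[[0,0,-0.2,0,-0.01,0,0.015],[0,0,-0.2,0,-0.02,0,0.015],[0,0,-0.2,0,-0.03,0,0.015],[0,0,-0.2,0,-0.037,0,0.015],[0,0,-0.2,0,-0.043,0,0.015],[0,0,-0.2,0,-0.049,0,0.015],[0,0,-0.2,0,-0.055,0,0.015],[0,0,-0.2,0,-0.06,0,0.015],[0,0,-0.2,0,-0.06,0,0.015]])

```text
clock: 39.05
position: [0.5394, -0.2548, 0.1454]
ee_rot: [1.0, -0.008, 0.0, -0.0]
ft_force: [0.5, 0.1, -0.8]
grip_width: 0.231
```

```bash
python3 plan.py S,.03,-.20,.1455,0
```

```text
t 39.05 pos [ 0.5394 -0.2548  0.1454] yaw -0.89 tilt 0.07 F [ 0.5  0.1 -0.8] g 19.7
S,.03,-.20,.1455,0 W [ 0.5407 -0.1458  0.1455] turn [-0.1 -0.  -0. ] shift [-0.0004 -0.1089  0.    ]
```

move_arm(moves=[[0,0,0,0,-0.015,0,0.015],[0,0,0,0,-0.03,0,0.015],[0,0,0,0,-0.047,0,0.015],[0,0,0,0,-0.065,0,0.015],[0,0,0,0,-0.085,0,0.015],[0,0,0,0,-0.105,0,0.015],[0,0,0,0,-0.125,0,0.015],[0,0,0,0,-0.14,0,0.015],[0,0,0,0,-0.149,0,0.015],[0,0,0,0,-0.149,0,0.015]])

```text
clock: 40.05
position: [0.5418, -0.105, 0.1455]
ee_rot: [1.0, -0.007, 0.0, -0.001]
ft_force: [0.1, 0.1, -1.2]
grip_width: 0.228
```

move_arm(moves=[[0,0,0,0,0,0,0.015],[0,0,0,0,0,0,0.015]])

```text
clock: 40.25
position: [0.5415, -0.1077, 0.1456]
ee_rot: [1.0, -0.009, 0.0, -0.0]
ft_force: [-0.3, -0.4, -1.0]
grip_width: 0.233
```

```bash
python3 plan.py S,.03,-.124,.1455,0
python3 - <<'E'
from h import *
t=cams.camera("top")[:,:,::-1].copy();s=cams.camera("side")[:,:,::-1].copy()
for n,i in(("top",t),("side",s)):
    for y in(-.098,.089):
        q=proj(n,T(SH,[.03,y,.168]))[0];cv2.circle(i,tuple(int(round(v)) for v in q),0,(255,0,255),-1)
a=np.zeros((600,800,3),np.uint8)
a[:300,:]=crop(t,200,165,160,60,5);a[300:600,:]=crop(s,225,155,160,60,5);cv2.imwrite("pics/n.png",a)
E
```

```text
t 40.25 pos [ 0.5415 -0.1077  0.1456] yaw -1.02 tilt 0.05 F [-0.3 -0.4 -1. ] g 19.9
S,.03,-.124,.1455,0 W [ 0.5419 -0.0698  0.1455] turn [-0.  -0.1 -0.1] shift [-0.0003 -0.0379  0.0001]
```

View pics/n.png

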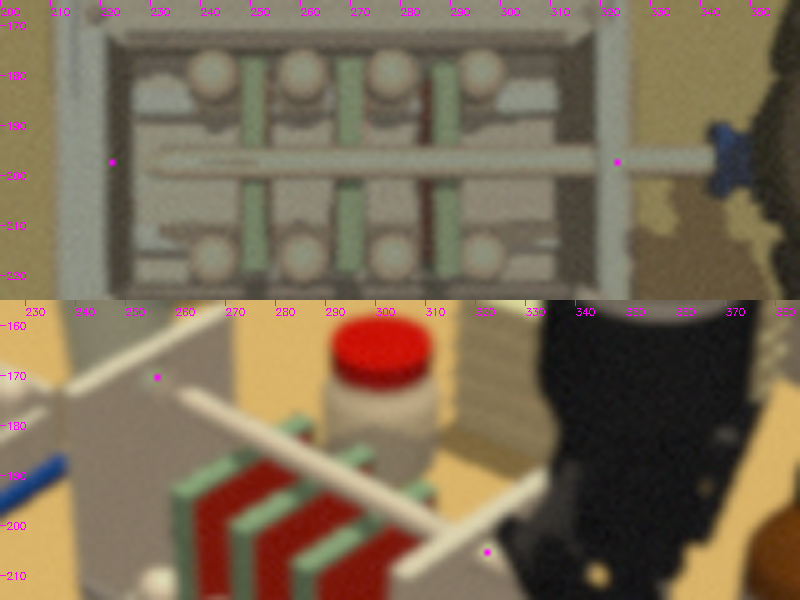

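The rod is on line for the far hole: its tip at (261,174) heads for (256,170), and the collar is about 36–38 mm from the wall. Pushing in.

move_arm(moves=[[0,0,0,0,-0.006,0,0.015],[0,0,0,0,-0.011,0,0.015],[0,0,0,0,-0.016,0,0.015],[0,0,0,0,-0.021,0,0.015],[0,0,0,0,-0.026,0,0.015],[0,0,0,0,-0.03,0,0.015],[0,0,0,0,-0.033,0,0.015],[0,0,0,0,-0.035,0,0.015],[0,0,0,0,-0.036,0,0.015],[0,0,0,0,-0.036,0,0.015]])

```text
clock: 41.35
position: [0.5422, -0.0726, 0.1456]
ee_rot: [1.0, -0.009, 0.001, 0.001]
ft_force: [0.7, -6.4, -1.5]
grip_width: 0.231
```

```bash
python3 plan.py S,.03,-.124,.1455,0
```

```text
t 41.35 pos [ 0.5422 -0.0726  0.1456] yaw -1.04 tilt 0.11 F [ 0.7 -6.4 -1.5] g 19.7
S,.03,-.124,.1455,0 W [ 0.5419 -0.0698  0.1455] turn [ 0.1 -0.1 -0.2] shift [-0.0003 -0.0028  0.0001]
```

Contact comes at 35 mm, where the collar should meet the wall. I'll press 2 mm further, lower the rod onto the hole edges and release.

move_arm(moves=[[0,0,0,0,-0.001,0,0.015],[0,0,0,0,-0.002,0,0.015],[0,0,0,0,-0.002,0.0015,0.015],[0,0,0,0,-0.002,0.003,0.015],[0,0,0,0,-0.001,0.003,0.015]])

```text
clock: 41.85
position: [0.5426, -0.0726, 0.1433]
ee_rot: [1.0, -0.01, 0.001, 0.001]
ft_force: [-0.8, -6.9, 4.6]
grip_width: 0.231
```

```bash
python3 plan.py S,.03,-.124,.1425,0
```

```text
t 41.85 pos [ 0.5426 -0.0726  0.1433] yaw -1.1 tilt 0.18 F [-0.8 -6.9  4.6] g 19.7
S,.03,-.124,.1425,0 W [ 0.5419 -0.0698  0.1425] turn [ 0.1 -0.1 -0.2] shift [-0.0007 -0.0027  0.0008]
```

move_arm(moves=[[0,0,0,0,0,0,0.03],[0,0,0,0,0,0,0.05],[0,0,0,0,0,0,0.05],[0,0,0,0,0.002,0,0.05],[0,0,0,0,0.002,-0.03,0.05],[0,0,0,0,0.002,-0.07,0.05],[0,0,0,0,0.002,-0.11,0.05],[0,0,0,-0.02,0.002,-0.14,0.0],[0,0,0,-0.06,0.002,-0.14,0.0],[0,0,0,-0.1,0.002,-0.14,0.0]])

```text
clock: 42.85
position: [0.4415, -0.0703, 0.283]
ee_rot: [1.0, -0.008, 0.001, -0.0]
ft_force: [0.1, -0.3, 0.8]
grip_width: 0.082
```

```bash
python3 - <<'E'
from h import *
from scipy.optimize import least_squares
def green(n):
    i=cv2.imread(f"pics/raw_{n}0.png").astype(int);m=(i[...,1]>i[...,2]+20)&(i[...,1]>i[...,0]+15)
    g=[(238,227),(256,256)][n=="top"];ys,xs=np.nonzero(m);k=np.hypot(xs-g[0],ys-g[1])<12
    return np.array([xs[k].mean(),ys[k].mean()]),k.sum()
a,na=green("top");b,nb=green("side");print(a,na,b,nb)
r=least_squares(lambda P:np.r_[proj("top",P)[0]-a,proj("side",P)[0]-b],[.43,.08,.1]);print(r.x,r.fun)
d=r.x[:2]-SH[:2];c,s=np.cos(SH[2]),np.sin(SH[2]);print("shaker",c*d[0]+s*d[1],-s*d[0]+c*d[1],r.x[2])
# rod: collar in present top view
t=cams.camera("top").astype(int)
m=(t[...,2]>t[...,0]+25)&(t[...,2]>t[...,1]+10);ys,xs=np.nonzero(m);k=(xs>300)&(xs<365)&(ys>180)&(ys<215);uv=np.c_[xs[k],ys[k]]
W=back("top",uv,.165)-[*SH[:2],0];L=W[:,:2]@np.array([[c,-s],[s,c]]);print("blue",k.sum(),np.percentile(L,[1,50,99],axis=0))
E
python3 plan.py S,-.085,-.01,.2,0 S,-.085,-.01,.09,0 S,-.085,.075,.09,0
```

```text
[255.17808219 256.19178082] 73 [237.23636364 227.19090909] 110
[0.42944124 0.084637   0.10917775] [ 0.08762203 -0.09537456 -0.13552716 -0.00359378]
shaker -0.08480843619631655 0.028742844205614362 0.10917775182054572
blue 205 [[ 0.02288747 -0.14806741]
 [ 0.03208564 -0.12376723]
 [ 0.03951552 -0.10134613]]
t 42.9 pos [ 0.4362 -0.071   0.2828] yaw -1.04 tilt 0.14 F [-0.2 -2.6  0.2] g 0.7
S,-.085,-.01,.2,0 W [0.4287 0.0459 0.2   ] turn [-0.1  0.  -0.2] shift [-0.0097 -0.1165  0.083 ]
S,-.085,-.01,.09,0 W [0.4287 0.0459 0.09  ] turn [-0.1  0.  -0.2] shift [-0.0097 -0.1162  0.193 ]
S,-.085,.075,.09,0 W [0.43   0.1309 0.09  ] turn [-0.1  0.  -0.2] shift [-0.0099 -0.2012  0.1932]
```

The lever's ball triangulates to shaker (-85, 29, 109 mm), as expected for "off". The collar face reads y = -101 mm, inside the limit. Moving beside the lever.

move_arm(moves=[[0,0,0,-0.01,-0.04,0,0.0],[0,0,0,-0.01,-0.085,0.02,0.0],[0,0,0,-0.01,-0.122,0.06,0.0],[0,0,0,-0.01,-0.122,0.1,0.0],[0,0,0,-0.01,-0.122,0.14,0.0],[0,0,0,-0.01,-0.122,0.17,0.0],[0,0,0,-0.01,-0.122,0.185,0.0],[0,0,0,-0.01,-0.122,0.185,0.0],[0,0,0,-0.01,-0.122,0.185,0.0],[0,0,0,-0.01,-0.122,0.185,0.0]])

```text
clock: 43.9
position: [0.4351, 0.0524, 0.0987]
ee_rot: [1.0, -0.008, 0.001, -0.001]
ft_force: [0.3, 0.1, 0.2]
grip_width: -0.003
```

```bash
python3 plan.py S,-.085,-.012,.097,0 S,-.085,.047,.097,0
```

```text
t 43.9 pos [0.4351 0.0524 0.0987] yaw -0.94 tilt 0.17 F [0.3 0.1 0.2] g -0.3
S,-.085,-.012,.097,0 W [0.4286 0.0439 0.097 ] turn [-0.1 -0.2 -0.1] shift [-0.0064  0.0086  0.0017]
S,-.085,.047,.097,0 W [0.4295 0.1029 0.097 ] turn [-0.1 -0.2 -0.1] shift [-0.0064 -0.0504  0.0018]
```

move_arm(moves=[[0,0,0,-0.006,0,0.002,0.0],[0,0,0,-0.006,-0.008,0.002,0.0],[0,0,0,-0.006,-0.016,0.002,0.0],[0,0,0,-0.006,-0.024,0.002,0.0],[0,0,0,-0.006,-0.031,0.002,0.0],[0,0,0,-0.006,-0.038,0.002,0.0],[0,0,0,-0.006,-0.044,0.002,0.0],[0,0,0,-0.006,-0.05,0.002,0.0],[0,0,0,-0.006,-0.05,0.002,0.0]])

```text
clock: 44.8
position: [0.4289, 0.0989, 0.0952]
ee_rot: [1.0, -0.009, -0.0, 0.002]
ft_force: [-1.2, -17.0, 5.7]
grip_width: -0.0
```

```bash
python3 plan.py S,-.085,.052,.097,0
```

```text
t 44.8 pos [0.4289 0.0989 0.0952] yaw -1.06 tilt 0.26 F [ -1.2 -17.    5.7] g -0.0
S,-.085,.052,.097,0 W [0.4296 0.1079 0.097 ] turn [ 0.3  0.  -0.2] shift [ 0.0005 -0.009  -0.0019]
```

The force is now 17 N, which looks like the end stop. Backing off and raising the arm clear, then checking everything.

move_arm(moves=[[0,0,0,0,0.01,0,0.0],[0,0,0,0,0.025,0,0.0],[0,0,0,0,0.025,-0.03,0.0],[0,0,0,0,0.025,-0.07,0.0],[0,0,0,0,0.025,-0.12,0.0],[0,0,0,0,0.05,-0.17,0.0],[0,0,0,-0.03,0.09,-0.2,0.0],[0,0,0,-0.05,0.13,-0.2,0.0],[0,0,0,-0.06,0.17,-0.2,0.0],[0,0,0,-0.06,0.21,-0.2,0.0]])

```text
clock: 45.8
position: [0.3643, -0.1085, 0.296]
ee_rot: [1.0, -0.008, 0.001, -0.001]
ft_force: [1.2, 1.0, 0.0]
grip_width: 0.003
```

move_arm(moves=[[0,0,0,0,0.04,0,0.0],[0,0,0,0,0.08,0,0.0],[0,0,0,0,0.1,0,0.0],[0,0,0,0,0.1,0,0.0],[0,0,0,0,0.1,0,0.0],[0,0,0,0,0.1,0,0.0]])

```text
clock: 46.4
position: [0.3641, -0.2056, 0.2953]
ee_rot: [1.0, -0.007, 0.0, -0.0]
ft_force: [-0.4, 0.1, 0.2]
grip_width: -0.001
```

Run:
```python
from h import *
from scipy.optimize import least_squares
I={n:cams.camera(n)[:,:,::-1].copy() for n in("top","side")}
def green(n,g):
    i=I[n].astype(int);m=(i[...,1]>i[...,2]+20)&(i[...,1]>i[...,0]+15)
    ys,xs=np.nonzero(m);k=np.hypot(xs-g[0],ys-g[1])<15
    return np.array([xs[k].mean(),ys[k].mean()]),k.sum()
P=T(SH,[-.085,.064,.109])
a,na=green("top",proj("top",P)[0]);b,nb=green("side",proj("side",P)[0]);print(a,na,b,nb)
r=least_squares(lambda P:np.r_[proj("top",P)[0]-a,proj("side",P)[0]-b],[.43,.08,.1]);print(r.x,r.fun.round(2))
d=r.x[:2]-SH[:2];c,s=np.cos(SH[2]),np.sin(SH[2]);y=-s*d[0]+c*d[1];print("lever shaker y",y,"z",r.x[2])
t=I["top"].astype(int);m=(t[...,0]>t[...,2]+25)&(t[...,0]>t[...,1]+10);ys,xs=np.nonzero(m);k=(xs>300)&(xs<365)&(ys>180)&(ys<215)
W=back("top",np.c_[xs[k],ys[k]],.165)-[*SH[:2],0];L=W[:,:2]@np.array([[c,-s],[s,c]]);print("blue",k.sum(),np.percentile(L,[1,50,99],axis=0).tolist())
print("ft",manip.get_obs()["ft_force"],manip.get_obs()["joint_velocities"].round(3))
o=np.zeros((600,800,3),np.uint8);o[:280]=crop(I["top"],80,150,265,130,3)[:280,:795].repeat(1,0) if 0 else cv2.resize(I["top"][150:278,80:446],(800,280));o[280:]=cv2.resize(I["side"][130:300,145:400],(800,533))[:320]
o[280:]=cv2.resize(I["side"][135:285,100:475],(800,320));cv2.imwrite("pics/z.png",o)
```

```text
[235.48684211 256.06578947] 76 [225.40909091 219.92045455] 88
[0.43051686 0.12324354 0.10692509] [ 0.2  -0.22 -0.31 -0.01]
lever shaker y 0.06736132303758342 z 0.10692508890696518
blue 196 [[0.024500812942704415, -0.14806823339859967], [0.03208424561919368, -0.12377137729713805], [0.03951142927266652, -0.10136669524510344]]
ft [0.28341075 0.49668593 0.04607276] [ 0.001  0.001  0.005 -0.002  0.    -0.001  0.004]
```

View pics/z.png

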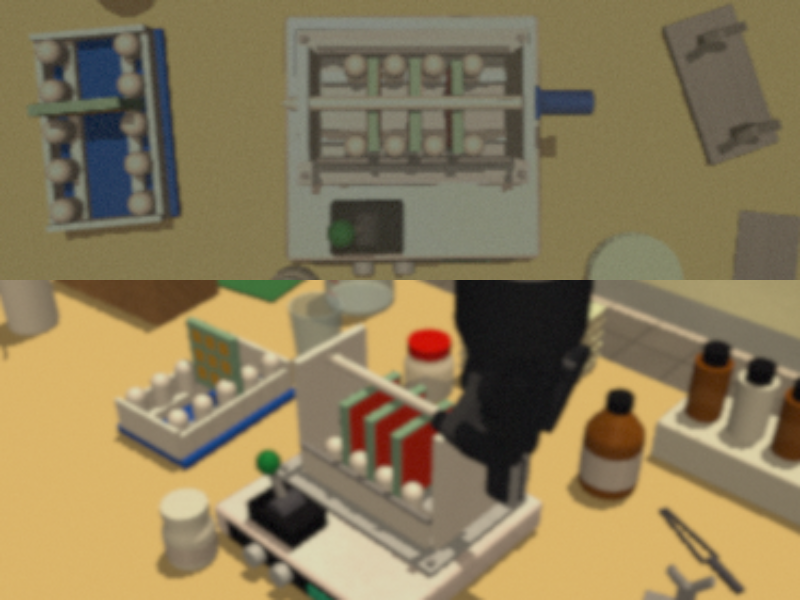

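```bash
python3 -c "
from workcell import manip
print(manip.hand_in())"
```

```text
the job is handed in; nothing more can be done
None
```

I changed the plates, put the rod back and switched the shaker on, then handed the job in at about 46.5 s of the 210 s allowed. The hand-in gave no verdict.

- **Rod out:** I drew it from the carrier and laid it in both stand notches. Before I picked it up again it had slid about 12 mm along the stand, so I measured it anew.
- **Plates:** The one gold plate moved to the empty rack slot, and the three red plates went into the three carrier slots. In the last pictures they all looked upright. Each red plate went down until I felt firm contact (20–22 N) at the expected height, and the gold plate did so at about 4 N.
- **Rod back:** It is through both walls. The collar's face measures shaker y ≈ -101 mm, against a limit of -106 to -90. I did not measure the tip past the far wall. The collar met the wall at 35 mm of travel, and a tip caught on the far wall would have stopped at about 13 mm.
- **Lever:** I pushed it until it resisted at 17 N, like an end stop. Its ball moved about 39 mm, from shaker y = 29 to 67 mm, which I work out as at least 0.8 rad (on from 0.7).
- **Clear of everything:** The arm was free at the end, with force readings near zero. I saw nothing else on the bench disturbed, but the side picture was partly blocked by the arm and I did not measure the bystanders.

No check failed. The gripper read 19–20 mm on the 22 mm grip. It read the same after I re-gripped lower, so I took it as an error in the gauge.

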